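# Stop the cutter chest rocking with a wedge

### The arm

A 6-joint arm with a two-finger parallel gripper is mounted at the origin on the work surface. World frame = base frame: x ahead of the robot, y to its left, z up, the work surface at z = 0. Lengths are in m, angles in rad, forces in N, time in s.
With the tool pointing down it reaches from about 0.225 to 0.725 m from the base axis. Payload 3.1 kg.
Tool frame: the origin (TCP) lies midway between the tips of the shut fingers; the grasp point (between the pads) lies 19 mm behind it (bot.hold_point_z is the distance from the TCP to the grasp point, in m); y points along the fingers, z is the direction in which the jaws open and shut, and the axes are right-handed (so a half turn about y gives the same grasp; the last joint's range is limited). The gripper opens to 85 mm and grips with 20 to 120 N. Pads are 22 mm wide; open, the fingers measure 114 mm over their backs; the gripper's body (76 mm by 85 mm) begins 54 mm behind the grasp point. The pads swing forward as they close: fully open they stand 13 mm farther back than shut.
Start: joints at [-1.306, 0.048, 0.099, 1.622, 0, 1.443], TCP at [0.201, -0.485, 0.206] pointing down, gripper open.
Joint ranges: [-2.91, 2.91], [-0.99, 1.94], [-1.21, 1.42], [-2.12, 2.29], [-1.49, 1.47], [-3.14, 3.14]. Speed limits (rad/s): [2.79, 2.79, 3.14, 3.14, 3.14, 3.14].

### API

Orientations are given as a unit quaternion [w, x, y, z].
In Python, from plant import bot, optics, workorder, nets gives the robot as it stands. The module is installed in compiled form; this text tells all that it offers.
- The arm moves only by the shell command python3 -m inch 'ROWS' [OPENING] [FORCE]. ROWS is JSON, a list of rows, each an object of numbers: "x", "y", "z": the shift along the tool's x, y, z in m; "twist": the turn about the tool's y in rad. In form: [{"x": .., "y": .., "z": .., "twist": ..}, ...]. A call has 1 to 20 rows; each row is the pose to reach, as a shift and turn from the pose commanded when the call began, along the tool's axes at that moment; what a row does not reach only later rows make up. A row lasts 1/10 s, in which the tool goes at most 50 mm and 8.59 degrees, less where a joint would pass 70% of its speed; a pose out of reach is approached as far as the arm can. A call with a gripper value outside its range is refused whole. OPENING is the finger opening in m, from 0 to 0.0854, set as the call begins (- or left out, the last holds). The fingers move at their own pace and stop on an object; FORCE is the grip in N (left out, the last holds). Time passes only in rows, so rows that repeat a pose let the fingers close. It gives the time, the measured TCP pose, the force and the opening at its end, in the units of the state.
- bot.sense(): the state, without advancing time (a new reading comes with each control period).
- optics.read_camera(name): name is "scene" or "top" or "wrist"; returns a dict with "color" (420x560x3 uint8, blue, green, red), "vfov" (degrees; the focal length in pixels is half the picture's height over the tangent of half this angle, whatever the lens; pixels are square), "cx", "cy" (the principal point, pixels), "D" ([k1, k2, p1, p2, k3] as OpenCV has them; the pictures are not rectified), "position" and "attitude" of the camera in the world. Camera axes: x right, y up, looking along -z (the intrinsics and any distortion apply to the point x, -y, -z); pixel columns grow to the right and rows downward; lengths in m; the calibration is good to about 2 mm. A picture is of the moment at which its call begins. There is no depth.
- workorder.close_job(): hands the job in, once; it reports no verdict.
Trained networks look in a picture, given as the dict that the camera call returned (one of the last four; its "shot" number tells which), for a name from the list of things; names that differ only in an ending like _2 or _b are one class to them, and where a whole thing is asked for, a point or a joint stands for the part that bears it (a point fixed in the world has none). Each returns a list of dicts, best first, with "conf" (0 to 1); they miss things now and then, are a little off and sometimes report something else, mostly with a low value. They report only what shows in the picture. A call takes as long as a camera call. They do not tell look-alikes from the thing itself.
- nets.search_frame(name, picture): "position" ([x, y, z] in m, in the coordinates of the camera as it stood for that picture, good to about 4 mm: the middle of the surface that is visible of it).
The state is a dict: "t": time; "q": joint angles; "qd": joint speeds; "effort": joint torques, N m; "tcp_pos": TCP position; "ee_rot": TCP orientation; "wrist_force": force on the tool from outside, world axes, zero at the start; "wrist_torque": the same for the moment, N m; "opening": finger opening in m.
Only numpy, scipy, OpenCV 4.12 (cv2) and the standard library are available. Lean on these libraries where they do the work, as an engineer would, in place of code of your own. Each camera call takes 0.05 s, during which the arm holds its last target.

### The job

The little drawer chest on the printmaker's bench rocks, because the foot under its far left corner is worn short. With the fingertips, push the wooden wedge, thin end first, in under that foot until the foot bears on it and the chest no longer rocks; then press firmly down on the chest's top just above that foot to feel that it stands firm, and leave the wedge there. Only push: do not lift the wedge or the chest, do not shove the chest out of its place, and leave the other things on the bench as they are.

Things in the scene. Friction and masses are not known exactly. Their poses are not given: they have to be found in the camera images.
- chest: loose wooden drawer chest, 220 mm (x) by 300 mm (y), 102 mm high, 1.8 to 2.8 kg; drawers on its +x face, knobs standing out 14 mm. Origin: centre of its footprint at bench height, z up. Flat underside 18 mm above the bench, on domed wooden feet of 24 mm diameter at x = +-90, y = +-130 mm. The foot at +90, +130 (far left from the robot) is worn short; the chest stands level on the other three
- foot_top (a point): where the short foot's axis meets the underside of the chest, 18 mm above the bench. Below it the foot hangs 5 to 9 mm clear of the bench, different each time: find by touch how far the wedge must go in
- corner (a point): point on the chest's top, 102 mm above the bench, straight above the short foot and 20 mm in from two sides: press here or within 50 mm. Unwedged, the corner starts to give at 3 to 5 N and 6 to 11 N rocks it down by 5 to 9 mm until the foot lands; a firm test is a push of 8 N or more, kept for half a second
- wedge: loose plain hardwood wedge, 60 g, 140 mm long (x), 45 mm wide (y), flat underneath; its top slopes evenly from 17 mm high at the blunt heel (x = -70 mm) to 3 mm at the thin end (x = +70 mm). Origin: centre of its underside, z up. Lies on the bench left (+y) of the chest, thin end roughly towards the short foot. Once the foot bears on it, pushing takes several N; above about 8 N the chest may slide
- lino_block: bystander: plywood block faced with brown lino, 110 x 150 x 23 mm, lying on the bench; origin: centre of its underside
- graver: bystander: graver with a round wooden handle 35 mm across and a thin steel blade, 113 mm long along x, lying on the bench; origin under its middle
- roller: bystander: ink roller, black rubber roll 36 mm across and 90 mm long (y), wooden handle to +x, 137 mm beyond the roll's axis; lying on the bench; origin under the middle of the roll
- ink_tin: bystander: plain metal ink tin, 68 mm across, 62 mm high, standing on the bench; origin: centre of its underside
There are look-alikes about, which are no part of the job. What is meant by the wedge is not blue, pink or yellow, and is the smaller of those in its own colour.

How it is judged:
By the outcome, as a careful person would: the job done as asked, in the order asked, and still so for the second after the job is handed in, with the robot touching nothing.
It also fails if it takes over 58 s, if anything falls off the work surface, if the arm or the gripper's body presses on something with over 40 N, if the wrist force passes 120 N, or if a joint passes its speed limit or range.

## Working session

There is one attempt and no reset: what is moved stays moved. The work goes in short steps, Python scripts to look and compute and a shell command to move; the robot and the scene stay as the last step left them, time stands still between calls to the robot, and variables do not carry over. Pictures are saved under pics/ and viewed, and the job is handed in when it is done.

```bash
mkdir -p pics; ls; cat > h.py <<'E'
import numpy as np, cv2
from scipy.spatial.transform import Rotation as R
from plant import bot, optics, workorder, nets
def rot(a):
    a=np.array(a,float)
    if a.size==4: return R.from_quat([a[1],a[2],a[3],a[0]]).as_matrix()
    return a.reshape(3,3)
def K(p):
    h,w=p["color"].shape[:2]; f=h/2/np.tan(np.radians(p["vfov"])/2)
    return np.array([[f,0,p["cx"]],[0,f,p["cy"]],[0,0,1]])
def ray(p,u,v):
    n=cv2.undistortPoints(np.array([[[u,v]]],float),K(p),np.array(p["D"],float))[0,0]
    return rot(p["attitude"])@np.array([n[0],-n[1],-1])
def onplane(p,u,v,z):
    d=ray(p,u,v); c=np.array(p["position"]); return c+d*(z-c[2])/d[2]
def proj(p,X):
    c=(np.array(X,float).reshape(-1,3)-np.array(p["position"]))@rot(p["attitude"])
    c=c*[1,-1,-1]
    return cv2.projectPoints(c,np.zeros(3),np.zeros(3),K(p),np.array(p["D"],float))[0][:,0]
def world(p,x): return np.array(p["position"])+rot(p["attitude"])@np.array(x)
E
python3 - <<'E'
from h import *
s=bot.sense(); print({k:np.round(v,3).tolist() for k,v in s.items()})
for n in("top","scene"):
    p=optics.read_camera(n); cv2.imwrite(f"pics/{n}0.png",p["color"]); print(n,p["position"],p["attitude"],p["vfov"],p["D"])
    for o in("chest","foot_top","corner","wedge","lino_block","graver","roller","ink_tin"):
        for r in nets.search_frame(o,p):
            w=world(p,r["position"]); print(o,round(r["conf"],2),w.round(3),proj(p,w).round(0))
E
```

```text
pics
{'t': 0.0, 'q': [-1.306, 0.049, 0.098, 1.622, 0.0, 1.443], 'qd': [-0.001, 0.0, -0.001, 0.001, 0.0, 0.0], 'effort': [-0.0, -33.878, 32.002, 0.02, -0.0, 0.0], 'tcp_pos': [0.201, -0.484, 0.204], 'ee_rot': [0.138, -0.138, 0.694, -0.693], 'wrist_force': [1.061, -0.235, -0.476], 'wrist_torque': [0.035, 0.017, -0.035], 'opening': 0.085}
top [ 0.2392031  -0.0415986   1.38855367] [-0.70193558 -0.07015028  0.07546343  0.70474864] 42.56156309774655 [-0.10357089  0.          0.          0.          0.        ]
chest 0.75 [ 0.455 -0.122  0.101] [[307. 231.]]
foot_top 0.67 [ 0.463 -0.126  0.101] [[309. 228.]]
corner 0.59 [ 0.46  -0.118  0.103] [[306. 229.]]
wedge 0.95 [0.734 0.294 0.01 ] [[150. 135.]]
wedge 0.93 [ 0.826 -0.11   0.011] [[299. 103.]]
wedge 0.8 [0.192 0.304 0.014] [[137. 341.]]
wedge 0.78 [0.596 0.117 0.011] [[214. 184.]]
wedge 0.62 [0.439 0.284 0.015] [[148. 243.]]
lino_block 0.6 [ 0.677 -0.257  0.021] [[355. 153.]]
graver 0.67 [ 0.682 -0.065  0.018] [[283. 152.]]
roller 0.83 [0.758 0.054 0.022] [[238. 125.]]
ink_tin 0.86 [ 0.51  -0.339  0.063] [[392. 212.]]
scene [1.42838852 0.43072488 0.87335569] [0.47314452 0.22715915 0.38149527 0.76091677] 43.02017509184796 [0.0615857 0.        0.        0.        0.       ]
chest 0.58 [ 0.519 -0.09   0.104] [[252. 198.]]
foot_top 0.72 [ 0.514 -0.093  0.101] [[252. 198.]]
corner 0.74 [ 0.519 -0.089  0.104] [[252. 198.]]
wedge 0.97 [0.448 0.291 0.01 ] [[409. 255.]]
wedge 0.83 [0.215 0.296 0.017] [[435. 200.]]
wedge 0.75 [0.74  0.294 0.008] [[372. 347.]]
wedge 0.71 [0.604 0.129 0.004] [[320. 278.]]
wedge 0.57 [ 0.83  -0.105  0.012] [[178. 309.]]
lino_block 0.62 [ 0.691 -0.252  0.021] [[160. 247.]]
lino_block 0.49 [ 0.522 -0.088  0.101] [[252. 200.]]
graver 0.71 [ 0.693 -0.058  0.013] [[229. 274.]]
roller 0.56 [0.774 0.061 0.025] [[259. 313.]]
ink_tin 0.81 [ 0.535 -0.332  0.051] [[169. 194.]]
ink_tin 0.62 [ 0.512 -0.094  0.103] [[252. 196.]]
```

View pics/top0.png

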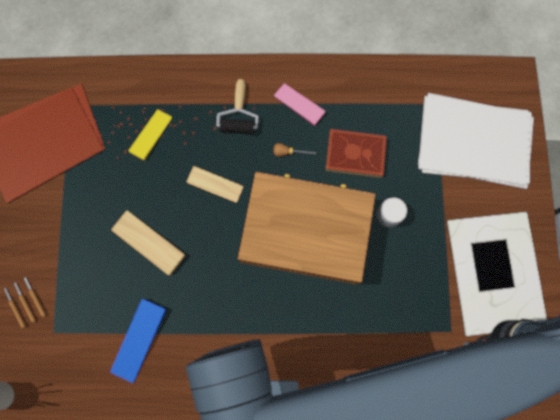

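View pics/scene0.png

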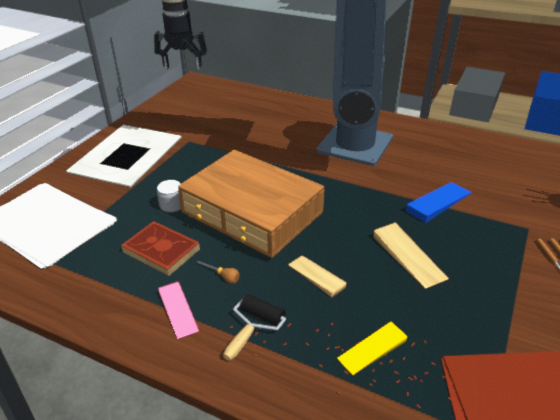

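Candidates in wood colour: top (214,184) / scene (318,276), and top (148,243) / scene (409,255). The first is the smaller, so it fits; yellow, pink and blue are out. I'll confirm it in an enlarged crop.

```bash
python3 - <<'E'
import cv2,numpy as np
t=cv2.imread("pics/top0.png");s=cv2.imread("pics/scene0.png")
a=cv2.resize(t[160:290,105:255],(0,0),fx=4,fy=4,interpolation=cv2.INTER_CUBIC)
b=cv2.resize(s[150:300,175:355],(0,0),fx=4,fy=4,interpolation=cv2.INTER_CUBIC)
c=cv2.resize(t[165:290,230:385],(0,0),fx=4,fy=4,interpolation=cv2.INTER_CUBIC)
cv2.imwrite("pics/c1.png",a);cv2.imwrite("pics/c2.png",b);cv2.imwrite("pics/c3.png",c)
E
```

```text
(no output)
```

View pics/c1.png

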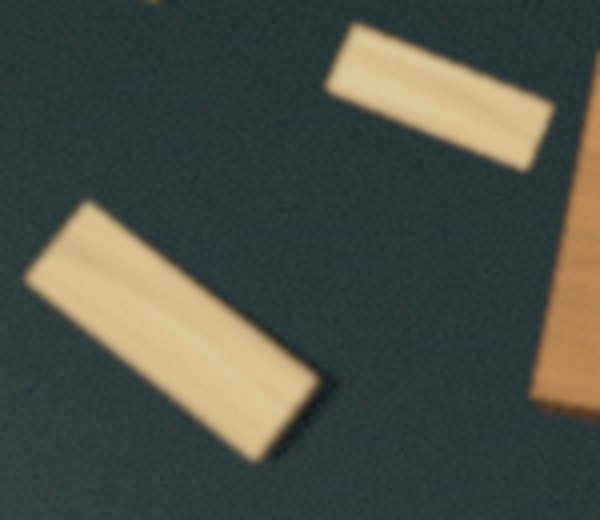

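View pics/c2.png

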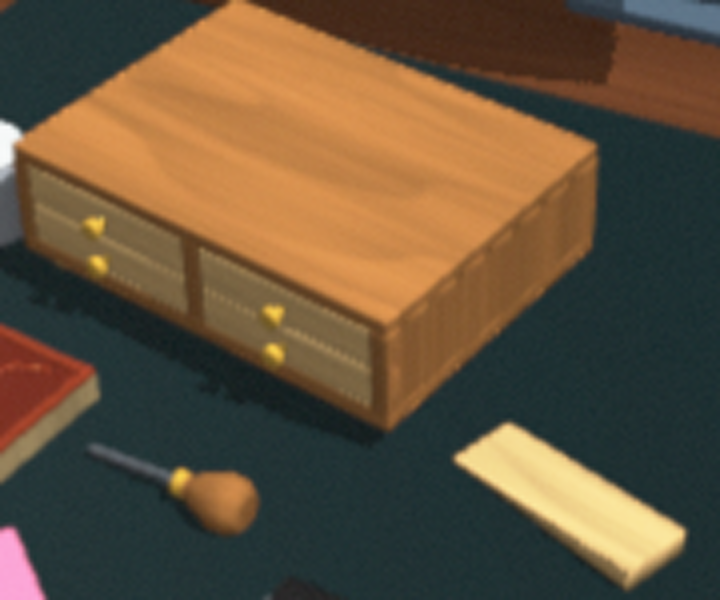

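View pics/c3.png

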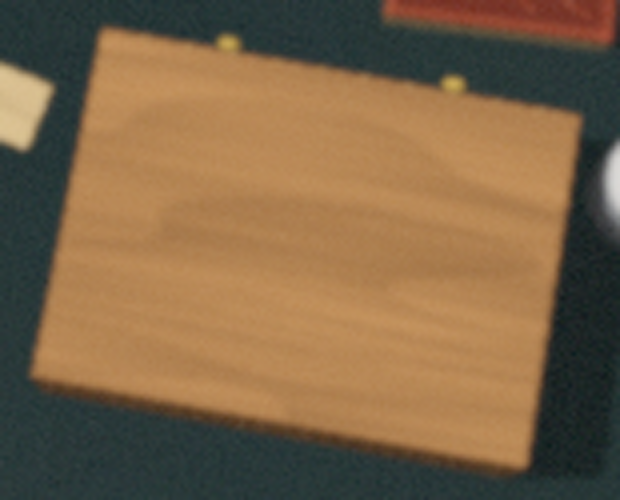

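```bash
cat > fit.py <<'E'
from h import *
from scipy.optimize import least_squares
def fit(views,x0):
    # views: list of (p, pixels, local pts)
    def T(x,L):
        c,s=np.cos(x[2]),np.sin(x[2]); L=np.array(L,float)
        return np.c_[x[0]+c*L[:,0]-s*L[:,1],x[1]+s*L[:,0]+c*L[:,1],L[:,2]]
    f=lambda x:np.concatenate([(proj(p,T(x,L))-np.array(u)).ravel() for p,u,L in views])
    r=least_squares(f,x0); return r.x,f(r.x).reshape(-1,2),lambda L:T(r.x,L)
CH=[[.11,.15,.102],[.11,-.15,.102],[-.11,-.15,.102],[-.11,.15,.102]]
# wedge: heel +y, heel -y, tip+y, tip-y (top edges)
WG=[[-.07,.0225,.017],[-.07,-.0225,.017],[.07,.0225,.003],[.07,-.0225,.003]]
E
python3 - <<'E'
from fit import *
t=optics.read_camera("top");s=optics.read_camera("scene")
A=lambda l,o:np.array(l)/4+o-0.375
ct=A([[102,28],[582,115],[527,465],[33,377]],[230,165]); cs=A([[388,327],[17,148],[237,0],[597,148]],[175,150])
wt=A([[355,22],[326,90],[553,103],[527,171]],[105,160])
ws=A([[630,570],[684,533],[455,460],[508,423]],[175,150])
for name,L,x0,vt,vs in(("chest",CH,[.46,-.12,0],ct,cs),("wedge",WG,[.6,.12,-1.9],wt,ws)):
    for v in([(t,vt,L)],[(s,vs,L)],[(t,vt,L),(s,vs,L)]):
        x,r,T=fit(v,x0); print(name,x.round(4),np.degrees(x[2]).round(1),"res",r.round(1).tolist())
    if name=="chest": print("foot",T([[.09,.13,0]]).round(4), T([[.11,.15,0],[-.11,.15,0]]).round(4))
    else: print(T(WG).round(4))
E
```

```text
chest [ 0.4684 -0.1218 -0.1857] -10.6 res [[0.1, -0.0], [-0.3, -0.3], [0.1, 0.4], [0.0, -0.1]]
chest [ 0.4733 -0.1173 -0.189 ] -10.8 res [[0.1, 0.2], [-1.5, -0.4], [0.3, -0.0], [1.1, -0.4]]
chest [ 0.4695 -0.1204 -0.1869] -10.7 res [[-0.4, -0.5], [-0.8, -0.6], [-0.6, 0.1], [-0.6, -0.6], [-0.2, -1.2], [-1.7, -1.4], [-0.2, -0.9], [0.5, -1.5]]
foot [[ 0.582  -0.0094  0.    ]] [[0.6054 0.0066 0.    ]
 [0.3892 0.0474 0.    ]]
wedge [ 0.5975  0.1156 -1.9459] -111.5 res [[-0.0, 1.0], [0.5, -0.7], [-0.3, 0.6], [-0.2, -0.9]]
wedge [ 0.6002  0.1171 -1.951 ] -111.8 res [[-0.1, 0.4], [0.3, -0.4], [-0.3, -0.3], [0.2, 0.2]]
wedge [ 0.5986  0.1163 -1.9487] -111.7 res [[-0.2, 0.6], [0.3, -1.2], [-0.6, 0.3], [-0.5, -1.3], [-0.1, -0.2], [0.2, -1.0], [-0.3, -0.8], [0.1, -0.3]]
[[0.6453 0.1731 0.017 ]
 [0.6035 0.1897 0.017 ]
 [0.5937 0.0429 0.003 ]
 [0.5519 0.0595 0.003 ]]
```

The top crop shows two wooden wedges. The small one (heel ~(193,174), tip ~(240,194)) is clearly the smaller, so it is the wedge. Its axis misses the short foot by about 30 mm, so I'll first swing its heel sideways, then push it in with a flat pair of fingertips.

```bash
cat > go.py <<'E'
from h import *
def go(target,heading=None):
    s=bot.sense(); M=rot(s["ee_rot"]); d=M.T@(np.array(target)-s["tcp_pos"])
    h=np.degrees(np.arctan2(M[1,0],M[0,0]))
    out=f"shift x={d[0]:.4f} y={d[1]:.4f} z={d[2]:.4f}  xhead now={h:.1f}"
    if heading is not None:
        dh=(heading-h+180)%360-180; out+=f" twist={-np.radians(dh):.3f} rad"
    print("t",round(s["t"],2),"tcp",np.round(s["tcp_pos"],4),"F",np.round(s["wrist_force"],2),"q6",round(s["q"][5],2),"op",round(s["opening"],4)); print(out)
def axes():
    M=rot(bot.sense()["ee_rot"]); print("x",M[:,0].round(3),"y",M[:,1].round(3),"z",M[:,2].round(3))
E
python3 - <<'E'
from go import *
axes(); go([.68,.165,.12],-95.5); go([.68,.165,.12],84.5)
# predicted
E
```

```text
x [-0.924 -0.383  0.   ] y [-0. -0. -1.] z [ 0.383 -0.924  0.   ]
t 1.0 tcp [ 0.2009 -0.485   0.2056] F [-0.44  0.68  0.14] q6 1.44 op 0.0856
shift x=-0.6914 y=0.0856 z=-0.4171  xhead now=-157.5 twist=-1.082 rad
t 1.0 tcp [ 0.2009 -0.485   0.2056] F [-0.44  0.68  0.14] q6 1.44 op 0.0856
shift x=-0.6914 y=0.0856 z=-0.4171  xhead now=-157.5 twist=2.060 rad
```

```bash
python3 -m inch '[{"x":-0.35,"y":0,"z":-0.215,"twist":-0.55},{"x":-0.35,"y":0,"z":-0.215,"twist":-0.55},{"x":-0.35,"y":0,"z":-0.215,"twist":-0.55},{"x":-0.35,"y":0,"z":-0.215,"twist":-0.55},{"x":-0.35,"y":0,"z":-0.215,"twist":-0.55},{"x":-0.35,"y":0,"z":-0.215,"twist":-0.55},{"x":-0.35,"y":0,"z":-0.215,"twist":-0.55},{"x":-0.35,"y":0,"z":-0.215,"twist":-0.55},{"x":-0.35,"y":0,"z":-0.215,"twist":-0.55},{"x":-0.696,"y":0,"z":-0.429,"twist":-1.082},{"x":-0.696,"y":0,"z":-0.429,"twist":-1.082},{"x":-0.696,"y":0,"z":-0.429,"twist":-1.082},{"x":-0.696,"y":0,"z":-0.429,"twist":-1.082},{"x":-0.696,"y":0,"z":-0.429,"twist":-1.082},{"x":-0.696,"y":0,"z":-0.429,"twist":-1.082},{"x":-0.696,"y":0,"z":-0.429,"twist":-1.082},{"x":-0.696,"y":0,"z":-0.429,"twist":-1.082},{"x":-0.696,"y":0.05,"z":-0.429,"twist":-1.082},{"x":-0.696,"y":0.0856,"z":-0.429,"twist":-1.082},{"x":-0.696,"y":0.0856,"z":-0.429,"twist":-1.082}]' 0 40
python3 - <<'E'
from go import *
go([.68,.178,.006],-95.5);axes()
p=optics.read_camera("scene"); cv2.imwrite("pics/s1.png",p["color"])
E
```

```text
t: 3.0
tcp_pos: [0.674, 0.1765, 0.1091]
ee_rot: [0.47, -0.481, 0.527, -0.52]
wrist_force: [-1.1, 0.4, -1.7]
opening: 0.0004
t 3.0 tcp [0.674  0.1765 0.1091] F [-1.11  0.35 -1.72] q6 1.83 op 0.0004
shift x=-0.0026 y=0.1029 z=0.0077  xhead now=-95.5 twist=0.000 rad
x [-0.096 -0.995  0.005] y [-0.019 -0.003 -1.   ] z [ 0.995 -0.096 -0.018]
```

```bash
python3 -m inch '[{"x":-0.002,"y":0.04,"z":0.006},{"x":-0.002,"y":0.08,"z":0.006},{"x":-0.002,"y":0.08,"z":0.006},{"x":-0.002,"y":0.08,"z":0.006}]'
python3 - <<'E'
from go import *
go([.68,.178,.006],-95.5)
p=optics.read_camera("scene"); cv2.imwrite("pics/s1.png",cv2.resize(p["color"][200:370,240:440],(800,680))[:600])
E
```

```text
t 3.05 tcp [0.6761 0.1764 0.1141] F [ 0.61  1.55 -0.91] q6 1.83 op 0.0
shift x=-0.0023 y=0.1080 z=0.0049  xhead now=-95.5 twist=-0.000 rad$[0]: bad value
```

View pics/s1.png

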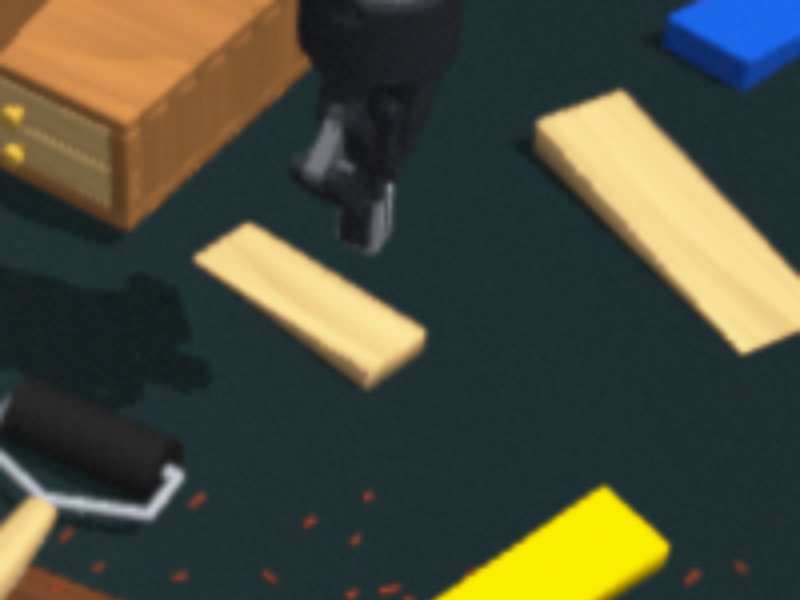

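The picture shows the shut fingertips at about (365,245) in the crop, beyond the wedge and clear of it. The move was refused because the row lacked a twist, so I'm sending it again.

```bash
python3 -m inch '[{"x":0,"y":0.04,"z":0,"twist":0},{"x":0,"y":0.08,"z":0,"twist":0},{"x":0,"y":0.1,"z":0,"twist":0},{"x":0,"y":0.1,"z":0,"twist":0},{"x":0,"y":0.1,"z":0,"twist":0}]'
python3 - <<'E'
from go import *
go([.68,.178,.006],-95.5)
E
```

```text
t: 3.6
tcp_pos: [0.6821, 0.1773, 0.0242]
ee_rot: [-0.477, 0.474, -0.523, 0.525]
wrist_force: [0.7, 0.4, 1.0]
opening: -0.0001
t 3.6 tcp [0.6821 0.1773 0.0242] F [0.65 0.37 1.  ] q6 1.83 op -0.0001
shift x=-0.0004 y=0.0182 z=-0.0022  xhead now=-95.6 twist=-0.001 rad
```

```bash
python3 -m inch '[{"x":0,"y":0.017,"z":0,"twist":0},{"x":0,"y":0.017,"z":0,"twist":0},{"x":0,"y":0.017,"z":-0.01,"twist":0},{"x":0,"y":0.017,"z":-0.016,"twist":0},{"x":0,"y":0.017,"z":-0.021,"twist":0},{"x":0,"y":0.017,"z":-0.026,"twist":0},{"x":0,"y":0.017,"z":-0.030,"twist":0},{"x":0,"y":0.017,"z":-0.034,"twist":0},{"x":0,"y":0.017,"z":-0.037,"twist":0},{"x":0,"y":0.017,"z":-0.040,"twist":0},{"x":0,"y":0.017,"z":-0.040,"twist":0},{"x":0,"y":0.017,"z":-0.040,"twist":0}]'
python3 - <<'E'
from go import *
go([.637,.182,.006],-95.5)
p=optics.read_camera("scene"); cv2.imwrite("pics/s2.png",cv2.resize(p["color"][200:350,240:440],(800,600),interpolation=cv2.INTER_CUBIC))
p=optics.read_camera("top"); cv2.imwrite("pics/t2.png",cv2.resize(p["color"][130:280,150:350],(800,600),interpolation=cv2.INTER_CUBIC))
E
```

```text
t: 4.8
tcp_pos: [0.6399, 0.1816, 0.003]
ee_rot: [-0.475, 0.475, -0.523, 0.523]
wrist_force: [0.1, 0.6, 0.0]
opening: -0.0002
t 4.8 tcp [0.6399 0.1816 0.003 ] F [0.06 0.57 0.01] q6 1.84 op -0.0002
shift x=-0.0002 y=-0.0030 z=-0.0029  xhead now=-95.5 twist=0.000 rad
```

View pics/s2.png

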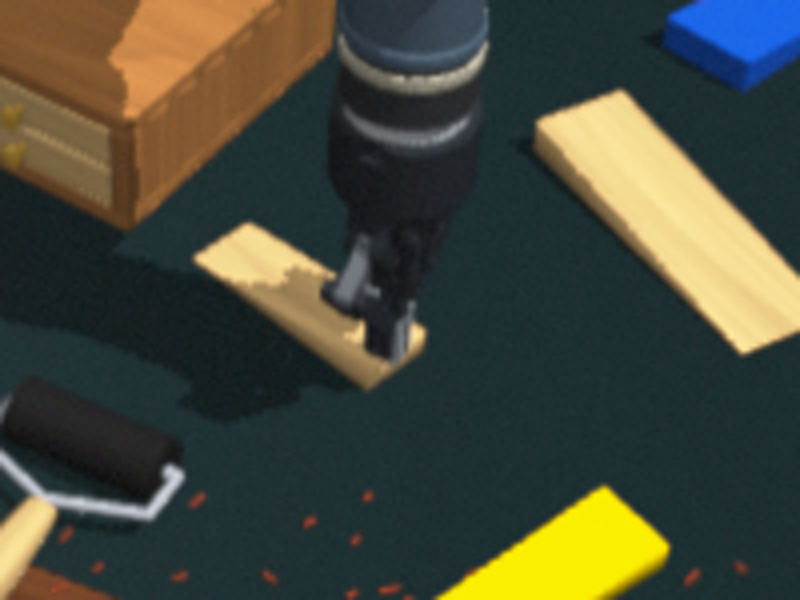

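View pics/t2.png

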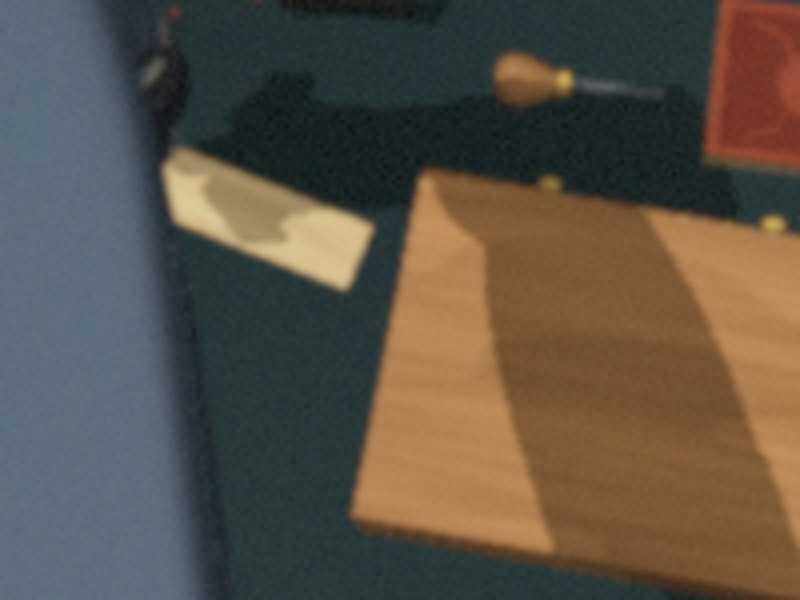

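```bash
python3 - <<'E'
from go import *
p=optics.read_camera("scene"); s=bot.sense(); T=np.array(s["tcp_pos"]); M=rot(s["ee_rot"])
im=cv2.resize(p["color"][250:310,290:370],(800,600),interpolation=cv2.INTER_CUBIC)
f=lambda X:((proj(p,X)-[290,250]+.5)*10).astype(int)
for X in([T],[T+M[:,0]*.011+M[:,2]*.014,T+M[:,0]*.011-M[:,2]*.014,T-M[:,0]*.011-M[:,2]*.014,T-M[:,0]*.011+M[:,2]*.014],):
    for a in f(X): cv2.circle(im,tuple(int(v) for v in a),5,(0,0,255),-1)
cv2.imwrite("pics/s3.png",im)
p=optics.read_camera("wrist"); cv2.imwrite("pics/w3.png",p["color"]); print(p["position"],p["vfov"])
E
```

```text
[0.64704135 0.25320473 0.17095239] 69.51676888955154
```

View pics/s3.png

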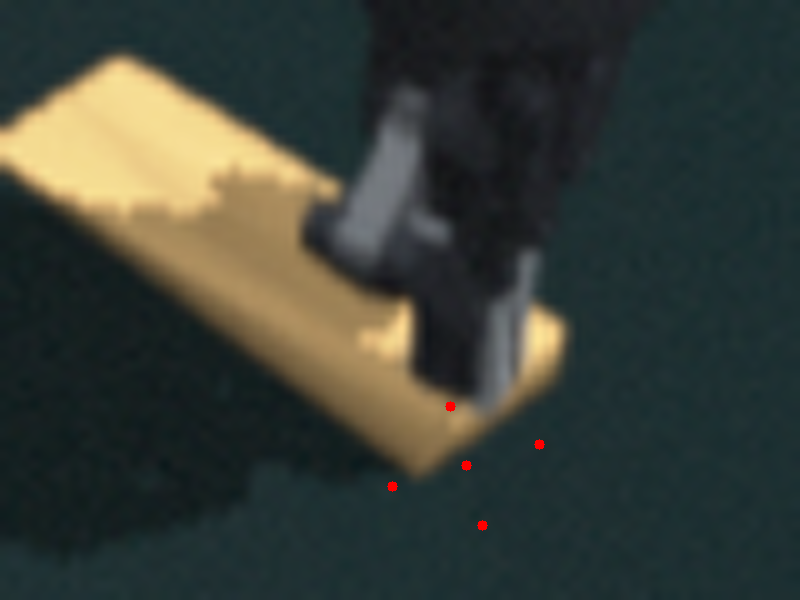

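View pics/w3.png

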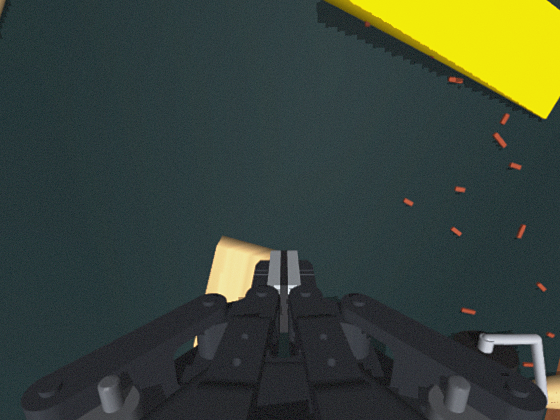

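```bash
python3 - <<'E'
from go import *
p=optics.read_camera("scene"); s=bot.sense(); T=np.array(s["tcp_pos"])
print("s1 pred",proj(p,[[.678,.1766,.116]]),"seen 331,261")
print("now pred",proj(p,[T]), T, s["wrist_force"])
w=optics.read_camera("wrist"); print(proj(w,[T]),w["D"]); M=rot(s["ee_rot"])
print("wrist rel", M.T@(np.array(w["position"])-T))
W=[[.6453,.1731,.017],[.6035,.1897,.017]]; print("heel pred in wrist",proj(w,W))
E
```

```text
s1 pred [[330.30816412 268.87475253]] seen 331,261
now pred [[336.1110991  296.01758732]] [0.64008585 0.18149411 0.00299731] [-0.69428619  0.00920193  0.45816487]
[[283.28095754 246.07938276]] [-0.03576686  0.          0.          0.          0.        ]
wrist rel [-7.20475843e-02 -1.67949357e-01  5.08593628e-05]
heel pred in wrist [[293.91841893 268.80084486]
 [215.91558365 248.28856778]]
```

The fingertips show about 8 px (~16 mm) above where the reported TCP projects, over the wedge top, and the wedge hasn't moved. I'll back off and find the bench by touch.

```bash
python3 -m inch '[{"x":0,"y":0,"z":0.02,"twist":0},{"x":0,"y":0,"z":0.04,"twist":0},{"x":0,"y":0,"z":0.04,"twist":0},{"x":0,"y":0,"z":0.04,"twist":0}]'
python3 -m inch '[{"x":0,"y":0.003,"z":0,"twist":0},{"x":0,"y":0.004,"z":0,"twist":0},{"x":0,"y":0.004,"z":0,"twist":0}]'
python3 -m inch '[{"x":0,"y":0.003,"z":0,"twist":0},{"x":0,"y":0.004,"z":0,"twist":0},{"x":0,"y":0.004,"z":0,"twist":0}]'
```

```text
t: 5.5
tcp_pos: [0.6795, 0.1776, 0.0027]
ee_rot: [0.475, -0.476, 0.524, -0.523]
wrist_force: [0.2, 0.2, 0.7]
opening: -0.0005
t: 5.8
tcp_pos: [0.6788, 0.1779, -0.0014]
ee_rot: [0.475, -0.476, 0.524, -0.523]
wrist_force: [-0.1, -0.0, 0.6]
opening: 0.0001
t: 6.1
tcp_pos: [0.6794, 0.1777, -0.0054]
ee_rot: [0.475, -0.476, 0.524, -0.523]
wrist_force: [-0.3, -0.1, 0.6]
opening: 0.0002
```

```bash
python3 -m inch '[{"x":0,"y":0.003,"z":0,"twist":0},{"x":0,"y":0.005,"z":0,"twist":0},{"x":0,"y":0.005,"z":0,"twist":0}]'
python3 -m inch '[{"x":0,"y":0.001,"z":0,"twist":0},{"x":0,"y":0.002,"z":0,"twist":0},{"x":0,"y":0.002,"z":0,"twist":0}]'
python3 - <<'E'
from go import *
go([.68,.178,.0])
p=optics.read_camera("scene"); cv2.imwrite("pics/s4.png",cv2.resize(p["color"][250:310,290:370],(800,600),interpolation=cv2.INTER_CUBIC))
E
```

```text
t: 6.4
tcp_pos: [0.6793, 0.1776, -0.0107]
ee_rot: [0.475, -0.476, 0.524, -0.523]
wrist_force: [-0.1, 1.6, -0.6]
opening: -0.0003
t: 6.7
tcp_pos: [0.6796, 0.1777, -0.0122]
ee_rot: [0.475, -0.476, 0.523, -0.523]
wrist_force: [0.0, 0.9, 0.1]
opening: 0.0003
t 6.7 tcp [ 0.6796  0.1777 -0.0122] F [0.03 0.88 0.11] q6 1.83 op 0.0003
shift x=-0.0004 y=-0.0122 z=0.0004  xhead now=-95.5
```

View pics/s4.png

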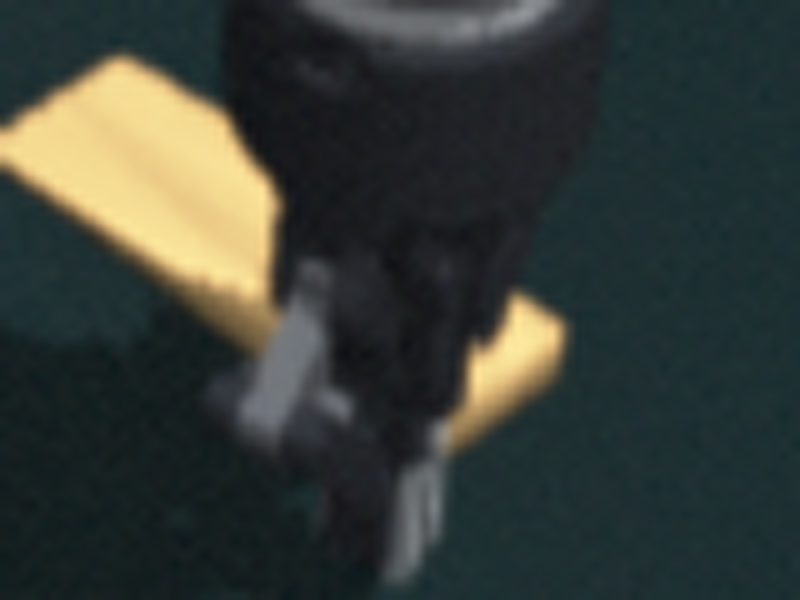

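```bash
python3 -m inch '[{"x":0,"y":0,"z":-0.01,"twist":0},{"x":0,"y":0,"z":-0.016,"twist":0},{"x":0,"y":0,"z":-0.021,"twist":0},{"x":0,"y":0,"z":-0.026,"twist":0},{"x":0,"y":0,"z":-0.030,"twist":0},{"x":0,"y":0,"z":-0.034,"twist":0},{"x":0,"y":0,"z":-0.038,"twist":0},{"x":0,"y":0,"z":-0.042,"twist":0},{"x":0,"y":0,"z":-0.042,"twist":0},{"x":0,"y":0,"z":-0.042,"twist":0}]'
python3 - <<'E'
from go import *
go([.68,.178,.0])
p=optics.read_camera("scene"); cv2.imwrite("pics/s5.png",cv2.resize(p["color"][200:350,240:440],(800,600),interpolation=cv2.INTER_CUBIC))
E
```

```text
t: 7.75
tcp_pos: [0.6378, 0.1817, -0.012]
ee_rot: [-0.475, 0.475, -0.523, 0.523]
wrist_force: [0.2, -0.2, 0.2]
opening: -0.0003
t 7.75 tcp [ 0.6378  0.1817 -0.012 ] F [ 0.19 -0.24  0.16] q6 1.84 op -0.0003
shift x=-0.0004 y=-0.0120 z=0.0423  xhead now=-95.5
```

View pics/s5.png

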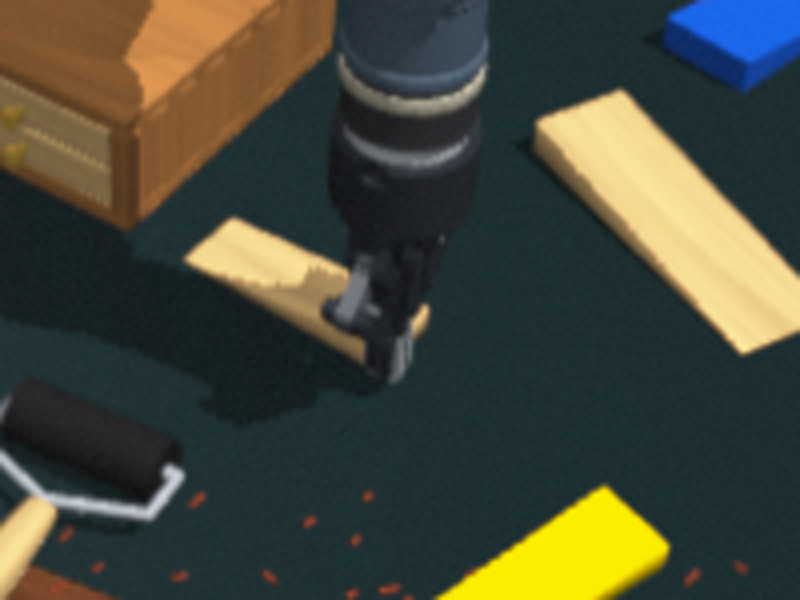

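```bash
python3 -m inch '[{"x":0,"y":0,"z":-0.004,"twist":0},{"x":0,"y":0,"z":-0.007,"twist":0},{"x":0,"y":0,"z":-0.007,"twist":0},{"x":0,"y":0,"z":-0.007,"twist":0},{"x":0,"y":0,"z":0.03,"twist":0},{"x":0,"y":0,"z":0.05,"twist":0},{"x":0,"y":-0.05,"z":0.05,"twist":0},{"x":-0.05,"y":-0.08,"z":0.05,"twist":0},{"x":-0.09,"y":-0.08,"z":0.05,"twist":0},{"x":-0.09,"y":-0.08,"z":0.05,"twist":0}]'
python3 - <<'E'
from go import *
go([.68,.178,.0])
for n in("scene","top","wrist"):
    p=optics.read_camera(n); cv2.imwrite(f"pics/{n}6.png",p["color"])
    c=p["color"] if n=="wrist" else cv2.resize(p["color"][200:350,240:440] if n=="scene" else p["color"][130:280,150:350],(800,600),interpolation=cv2.INTER_CUBIC)
    cv2.imwrite(f"pics/{n}6c.png",c)
E
```

```text
t: 8.8
tcp_pos: [0.6971, 0.2733, 0.0698]
ee_rot: [0.479, -0.475, 0.522, -0.522]
wrist_force: [0.3, 0.4, 0.4]
opening: -0.0002
t 8.8 tcp [0.6971 0.2733 0.0698] F [0.35 0.37 0.43] q6 1.94 op -0.0002
shift x=0.0968 y=0.0693 z=-0.0088  xhead now=-95.1
```

View pics/scene6c.png

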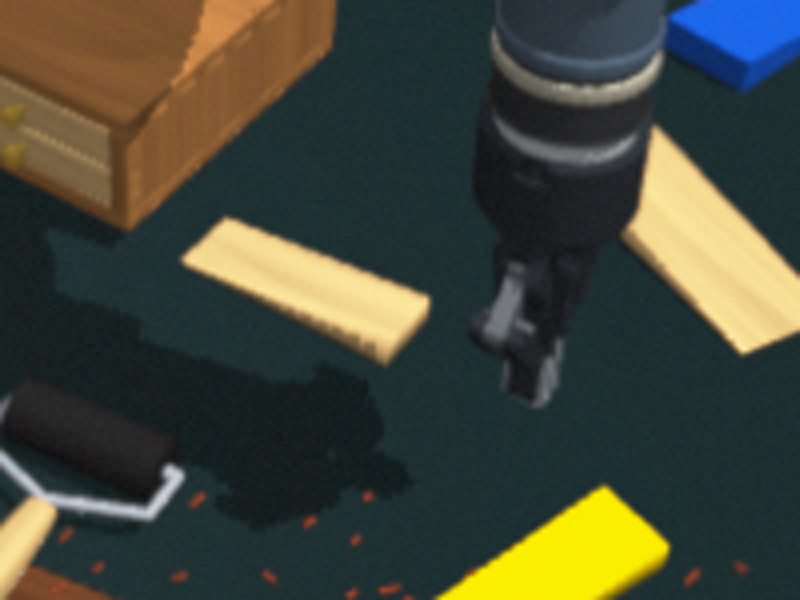

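View pics/top6c.png

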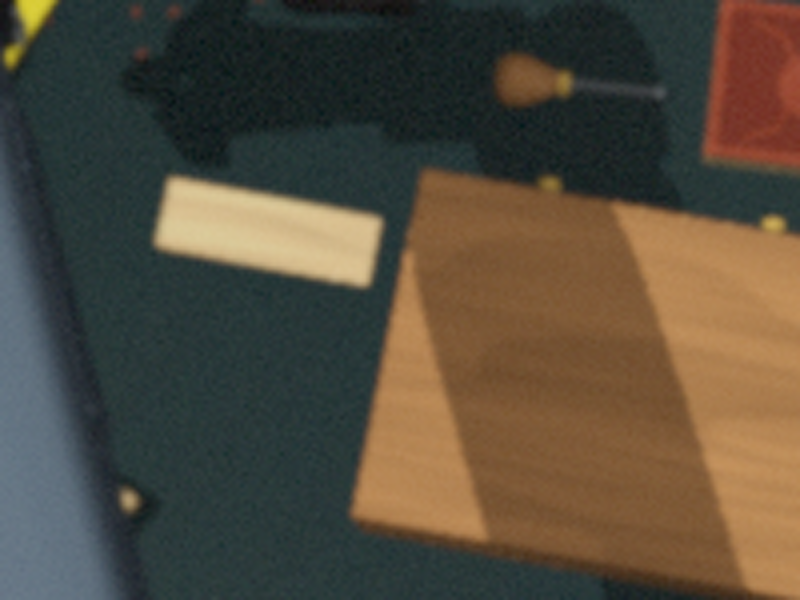

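View pics/wrist6c.png

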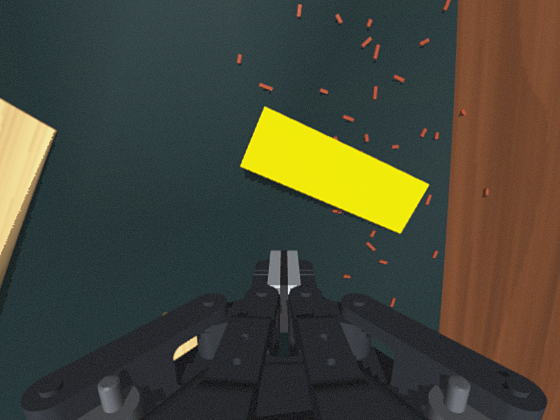

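```bash
python3 - <<'E'
from fit import *
t=optics.read_camera("top");s=optics.read_camera("scene")
A=lambda l,o:np.array(l)/4+o-0.375
ct=A([[102,28],[582,115],[527,465],[33,377]],[230,165])
wt=A([[170,177],[153,247],[383,217],[367,288]],[150,130]); ws=A([[387,347],[430,298],[183,260],[227,218]],[240,200])
for v in([(t,wt,WG)],[(s,ws,WG)]):
    x,r,T=fit(v,[.6,.12,-1.7]); print(x.round(4),np.degrees(x[2]).round(1),r.round(1).tolist())
    ch={0:(.4684,-.1218,-.1857)}.get(0) if v[0][0] is t else (.4733,-.1173,-.189)
    c,sn=np.cos(ch[2]),np.sin(ch[2]); foot=np.array([ch[0]+c*.09-sn*.13,ch[1]+sn*.09+c*.13])
    d=foot-x[:2]; ux=np.array([np.cos(x[2]),np.sin(x[2])]); print("foot",foot.round(4),"along",d@ux,"lateral(+left)",ux[0]*d[1]-ux[1]*d[0],"heel mid",(x[:2]-.07*ux).round(4),"dir",np.degrees(np.arctan2(d[1],d[0])))
E
```

```text
[ 0.5868  0.11   -1.7474] -100.1 [[0.0, 0.6], [0.8, -0.6], [-0.8, 0.7], [0.0, -0.7]]
foot [ 0.5809 -0.0107] along 0.11979947527748988 lateral(+left) 0.015383613383952895 heel mid [0.5991 0.1789] dir -92.80167800365183
[ 0.5894  0.1111 -1.758 ] -100.7 [[0.2, -0.3], [-0.1, 0.4], [-0.1, -0.1], [-0.1, 0.0]]
foot [ 0.5861 -0.0065] along 0.11618048920175908 lateral(+left) 0.018629642643724707 heel mid [0.6025 0.1799] dir -91.61840876751756
```

The wedge is now square to the chest side (heading -100.4°) but lies ~17 mm to the right of the foot line. I'll push its side across by that much, near its centre of mass.

```bash
python3 - <<'E'
from go import *
go([.5414,.1354,.06],-100.5)
E
```

```text
t 9.05 tcp [0.6959 0.2651 0.067 ] F [0.25 0.08 0.31] q6 1.94 op 0.0003
shift x=0.1441 y=0.0074 z=-0.1411  xhead now=-95.6 twist=0.086 rad
```

```bash
python3 -m inch '[{"x":0.04,"y":0.0,"z":-0.04,"twist":0.04},{"x":0.075,"y":0.0,"z":-0.075,"twist":0.086},{"x":0.11,"y":0.0,"z":-0.11,"twist":0.086},{"x":0.144,"y":0.0,"z":-0.141,"twist":0.086},{"x":0.144,"y":0.0,"z":-0.141,"twist":0.086},{"x":0.144,"y":0.0,"z":-0.141,"twist":0.086},{"x":0.144,"y":0.0,"z":-0.141,"twist":0.086}]'
python3 - <<'E'
from go import *
go([.5414,.1354,-.012],-100.5)
E
```

```text
t: 9.75
tcp_pos: [0.5434, 0.1363, 0.0687]
ee_rot: [-0.453, 0.451, -0.543, 0.544]
wrist_force: [0.1, 0.6, -0.2]
opening: 0.0001
t 9.75 tcp [0.5434 0.1363 0.0687] F [ 0.08  0.58 -0.21] q6 1.88 op 0.0001
shift x=0.0013 y=0.0807 z=-0.0020  xhead now=-100.5 twist=-0.000 rad
```

```bash
python3 -m inch '[{"x":0,"y":0.04,"z":-0.002,"twist":0},{"x":0,"y":0.07,"z":-0.002,"twist":0},{"x":0,"y":0.08,"z":-0.002,"twist":0},{"x":0,"y":0.08,"z":-0.002,"twist":0},{"x":0,"y":0.08,"z":0.008,"twist":0},{"x":0,"y":0.08,"z":0.015,"twist":0},{"x":0,"y":0.08,"z":0.019,"twist":0},{"x":0,"y":0.08,"z":0.023,"twist":0},{"x":0,"y":0.08,"z":0.027,"twist":0},{"x":0,"y":0.08,"z":0.030,"twist":0},{"x":0,"y":0.08,"z":0.033,"twist":0},{"x":0,"y":0.08,"z":0.033,"twist":0}]'
python3 - <<'E'
from go import *
go([.5414,.1354,-.012],-100.5)
for n in("scene","top"):
    p=optics.read_camera(n)
    c=cv2.resize(p["color"][200:350,240:440] if n=="scene" else p["color"][130:280,150:350],(800,600),interpolation=cv2.INTER_CUBIC)
    cv2.imwrite(f"pics/{n}7c.png",c)
E
```

```text
t: 10.95
tcp_pos: [0.5749, 0.1306, -0.012]
ee_rot: [-0.452, 0.452, -0.543, 0.543]
wrist_force: [0.2, 0.2, 0.3]
opening: 0.0001
t 10.95 tcp [ 0.5749  0.1306 -0.012 ] F [0.25 0.18 0.34] q6 1.86 op 0.0001
shift x=0.0014 y=-0.0000 z=-0.0338  xhead now=-100.4 twist=0.001 rad
```

View pics/scene7c.png

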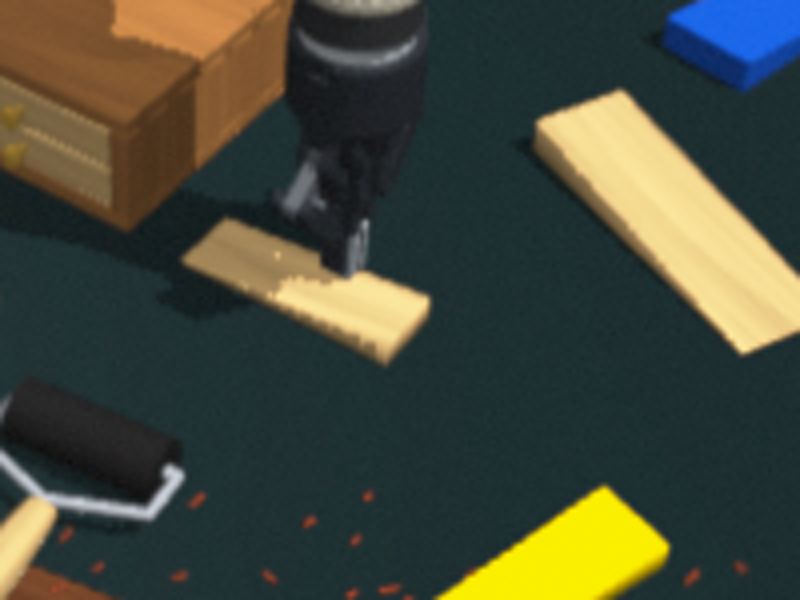

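View pics/top7c.png

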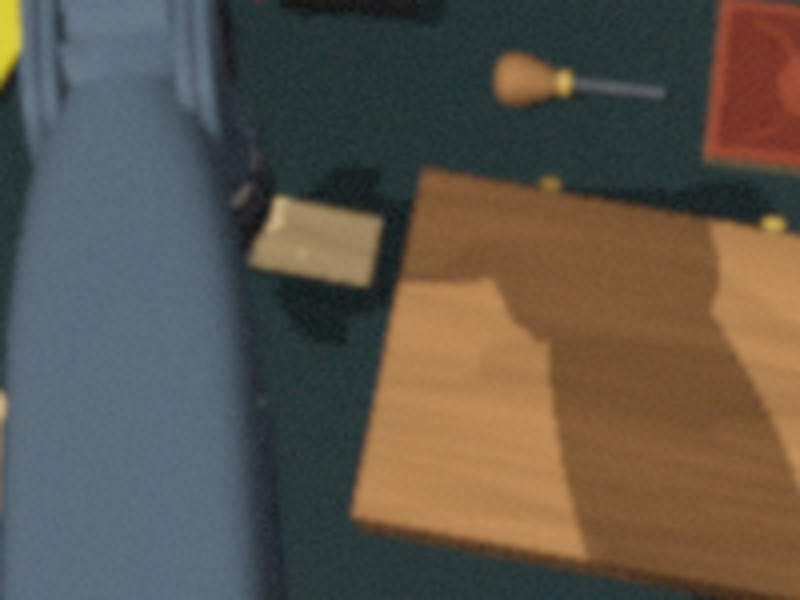

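The fingertips are riding just over the wedge here (it's only ~12 mm high at this spot). I'll back off and touch the bench properly.

```bash
python3 -m inch '[{"x":0,"y":0,"z":-0.02,"twist":0},{"x":0,"y":0,"z":-0.035,"twist":0},{"x":0,"y":0.002,"z":-0.035,"twist":0},{"x":0,"y":0.004,"z":-0.035,"twist":0},{"x":0,"y":0.004,"z":-0.035,"twist":0}]'
python3 -m inch '[{"x":0,"y":0.001,"z":0,"twist":0},{"x":0,"y":0.002,"z":0,"twist":0},{"x":0,"y":0.003,"z":0,"twist":0}]'
python3 -m inch '[{"x":0,"y":0.001,"z":0,"twist":0},{"x":0,"y":0.002,"z":0,"twist":0},{"x":0,"y":0.003,"z":0,"twist":0}]'
```

```text
t: 11.55
tcp_pos: [0.5406, 0.137, -0.0163]
ee_rot: [-0.453, 0.452, -0.543, 0.543]
wrist_force: [-0.2, -0.5, 0.2]
opening: 0.0001
t: 11.85
tcp_pos: [0.5406, 0.137, -0.0191]
ee_rot: [-0.452, 0.452, -0.543, 0.543]
wrist_force: [-0.2, -0.7, -0.0]
opening: 0.0003
t: 12.15
tcp_pos: [0.5402, 0.1371, -0.0221]
ee_rot: [0.452, -0.452, 0.543, -0.543]
wrist_force: [0.4, 0.4, 0.0]
opening: 0.0003
```

```bash
python3 -m inch '[{"x":0,"y":0.001,"z":0,"twist":0},{"x":0,"y":0.002,"z":0,"twist":0},{"x":0,"y":0.002,"z":0,"twist":0}]'
python3 - <<'E'
from go import *
go([.5414,.1354,-.012],-100.5)
for n in("scene",):
    p=optics.read_camera(n)
    c=cv2.resize(p["color"][220:295,270:370],(800,600),interpolation=cv2.INTER_CUBIC)
    cv2.imwrite(f"pics/{n}8c.png",c)
E
```

```text
t: 12.45
tcp_pos: [0.54, 0.1371, -0.0242]
ee_rot: [0.452, -0.453, 0.543, -0.543]
wrist_force: [-0.8, 0.4, -0.3]
opening: -0.0
t 12.45 tcp [ 0.54    0.1371 -0.0242] F [-0.81  0.36 -0.29] q6 1.88 op -0.0
shift x=0.0014 y=-0.0122 z=0.0017  xhead now=-100.4 twist=0.001 rad
```

View pics/scene8c.png

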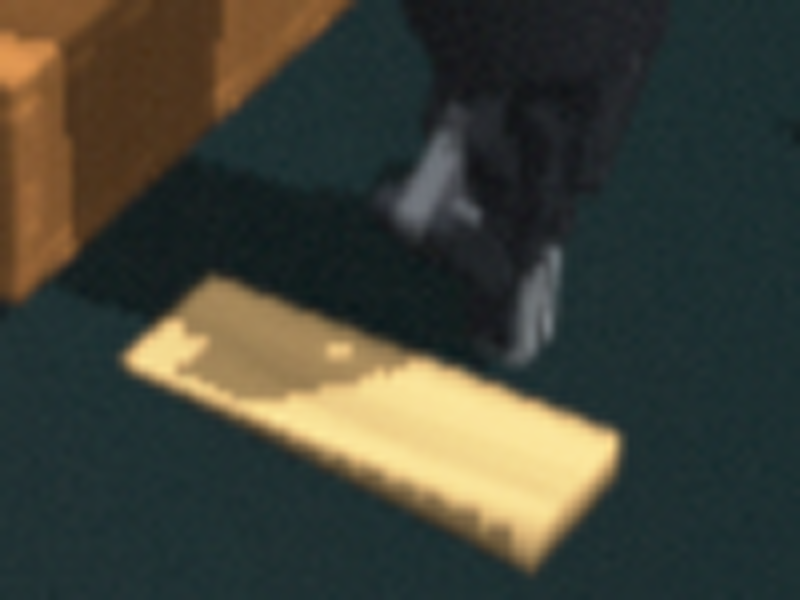

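```bash
python3 - <<'E'
from go import *
p=optics.read_camera("scene")
for z in(0,.005,.01): print(z,onplane(p,333.4,264.8,z).round(4))
print(proj(p,[[.54,.137,-.0242],[.54,.137,0]]))
E
```

```text
0 [0.5471 0.1392 0.    ]
0.005 [0.5521 0.1408 0.005 ]
0.01 [0.5572 0.1425 0.01  ]
[[333.07678467 270.06371101]
 [333.6365747  262.65950734]]
```

```bash
python3 -m inch '[{"x":0,"y":0,"z":0.01,"twist":0},{"x":0,"y":0,"z":0.016,"twist":0},{"x":0,"y":0,"z":0.020,"twist":0},{"x":0,"y":0,"z":0.024,"twist":0},{"x":0,"y":0,"z":0.028,"twist":0},{"x":0,"y":0,"z":0.031,"twist":0},{"x":0,"y":0,"z":0.034,"twist":0},{"x":0,"y":0,"z":0.034,"twist":0},{"x":0,"y":0,"z":0.034,"twist":0}]'
python3 - <<'E'
from go import *
go([.5414,.1354,-.012],-100.5)
for n in("scene",):
    p=optics.read_camera(n)
    c=cv2.resize(p["color"][200:350,240:440],(800,600),interpolation=cv2.INTER_CUBIC)
    cv2.imwrite(f"pics/{n}9c.png",c)
E
```

```text
t: 13.45
tcp_pos: [0.5738, 0.1308, -0.0241]
ee_rot: [-0.453, 0.452, -0.543, 0.544]
wrist_force: [0.9, -0.1, -0.4]
opening: -0.0001
t 13.45 tcp [ 0.5738  0.1308 -0.0241] F [ 0.92 -0.1  -0.41] q6 1.86 op -0.0001
shift x=0.0014 y=-0.0122 z=-0.0327  xhead now=-100.4 twist=0.001 rad
```

View pics/scene9c.png

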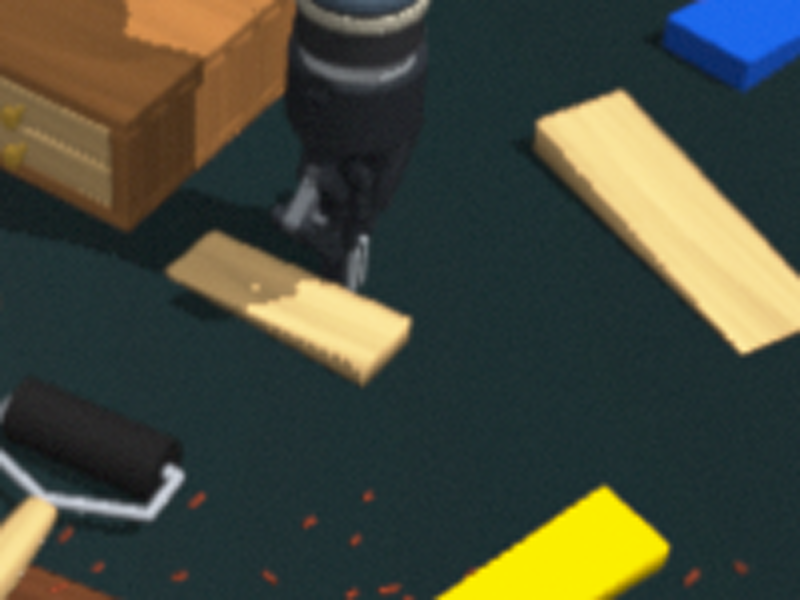

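```bash
cat > rel.py <<'E'
from fit import *
def rel(p,px,ch,x0=(.6,.1,-1.75)):
    x,r,T=fit([(p,np.array(px),WG)],list(x0)); c,sn=np.cos(ch[2]),np.sin(ch[2]); foot=np.array([ch[0]+c*.09-sn*.13,ch[1]+sn*.09+c*.13])
    d=foot-x[:2]; ux=np.array([np.cos(x[2]),np.sin(x[2])])
    print("wedge",x[:2].round(4),"head",np.degrees(x[2]).round(1),"res",np.abs(r).max().round(1),"foot along",(d@ux).round(4),"lat(+left)",(ux[0]*d[1]-ux[1]*d[0]).round(4),"heelmid",(x[:2]-.07*ux).round(4))
CS=(.4733,-.1173,-.189); CT=(.4684,-.1218,-.1857)
E
python3 - <<'E'
from rel import *
s=optics.read_camera("scene")
rel(s,np.array([[364,366],[411,318],[167,272],[213,232]])/4+[240,200]-.375,CS)
E
```

```text
wedge [0.606  0.1069] head -103.1 res 0.4 foot along 0.115 lat(+left) 0.0063 heelmid [0.6219 0.1751]
```

```bash
python3 - <<'E'
from go import *
go([.627,.213,-.023],-100.5)
E
```

```text
t 13.55 tcp [ 0.5736  0.1308 -0.0242] F [ 0.34 -0.15  0.2 ] q6 1.86 op 0.0002
shift x=-0.0905 y=-0.0012 z=0.0376  xhead now=-100.4 twist=0.001 rad
```

```bash
python3 -m inch '[{"x":0,"y":0,"z":-0.02,"twist":0},{"x":0,"y":-0.045,"z":-0.02,"twist":0},{"x":-0.05,"y":-0.06,"z":-0.02,"twist":0},{"x":-0.0905,"y":-0.06,"z":0.01,"twist":0},{"x":-0.0905,"y":-0.06,"z":0.0375,"twist":0},{"x":-0.0905,"y":-0.06,"z":0.0375,"twist":0},{"x":-0.0905,"y":-0.03,"z":0.0375,"twist":0},{"x":-0.0905,"y":-0.001,"z":0.0375,"twist":0},{"x":-0.0905,"y":-0.001,"z":0.0375,"twist":0},{"x":-0.0905,"y":-0.001,"z":0.0375,"twist":0}]' 0.02
python3 - <<'E'
from go import *
go([.627,.213,-.023],-100.5)
for n in("scene","wrist"):
    p=optics.read_camera(n)
    c=cv2.resize(p["color"][200:350,240:440],(800,600),interpolation=cv2.INTER_CUBIC) if n=="scene" else p["color"]
    cv2.imwrite(f"pics/{n}10c.png",c)
E
```

```text
t: 14.55
tcp_pos: [0.626, 0.2127, -0.0232]
ee_rot: [0.452, -0.453, 0.544, -0.543]
wrist_force: [-0.5, -0.4, 0.4]
opening: 0.02
t 14.55 tcp [ 0.626   0.2127 -0.0232] F [-0.49 -0.42  0.36] q6 1.98 op 0.02
shift x=-0.0005 y=-0.0002 z=0.0010  xhead now=-100.5 twist=0.001 rad
```

View pics/scene10c.png

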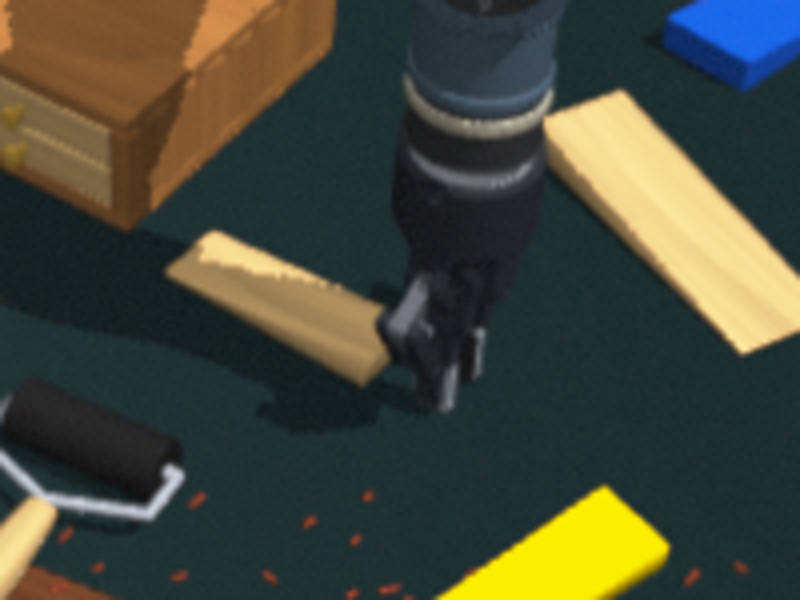

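View pics/wrist10c.png

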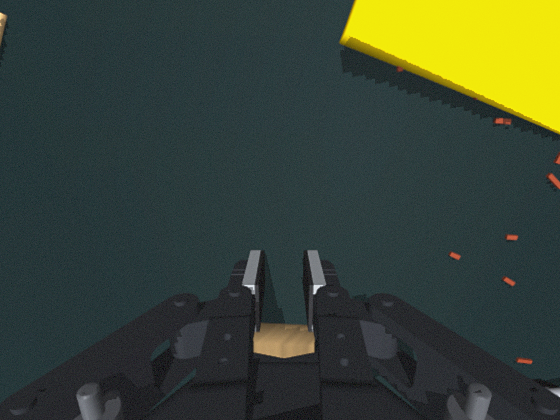

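```bash
python3 -m inch '[{"x":0.01,"y":0,"z":0,"twist":0},{"x":0.02,"y":0,"z":0,"twist":0},{"x":0.025,"y":0,"z":0,"twist":0},{"x":0.03,"y":0,"z":0,"twist":0},{"x":0.035,"y":0,"z":0,"twist":0},{"x":0.04,"y":0,"z":0,"twist":0},{"x":0.045,"y":0,"z":0,"twist":0},{"x":0.05,"y":0,"z":0,"twist":0},{"x":0.055,"y":0,"z":0,"twist":0},{"x":0.06,"y":0,"z":0,"twist":0},{"x":0.06,"y":0,"z":0,"twist":0},{"x":0.06,"y":0,"z":0,"twist":0}]'
python3 - <<'E'
from go import *
go([.627,.213,-.023],-100.5)
for n in("scene","top"):
    p=optics.read_camera(n)
    c=cv2.resize(p["color"][200:350,240:440] if n=="scene" else p["color"][130:280,150:350],(800,600),interpolation=cv2.INTER_CUBIC)
    cv2.imwrite(f"pics/{n}11c.png",c)
E
```

```text
t: 15.85
tcp_pos: [0.6161, 0.1539, -0.023]
ee_rot: [-0.452, 0.452, -0.543, 0.543]
wrist_force: [0.3, 0.4, -0.3]
opening: 0.02
t 15.85 tcp [ 0.6161  0.1539 -0.023 ] F [ 0.27  0.44 -0.33] q6 1.89 op 0.02
shift x=-0.0601 y=0.0000 z=0.0000  xhead now=-100.4 twist=0.001 rad
```

View pics/scene11c.png

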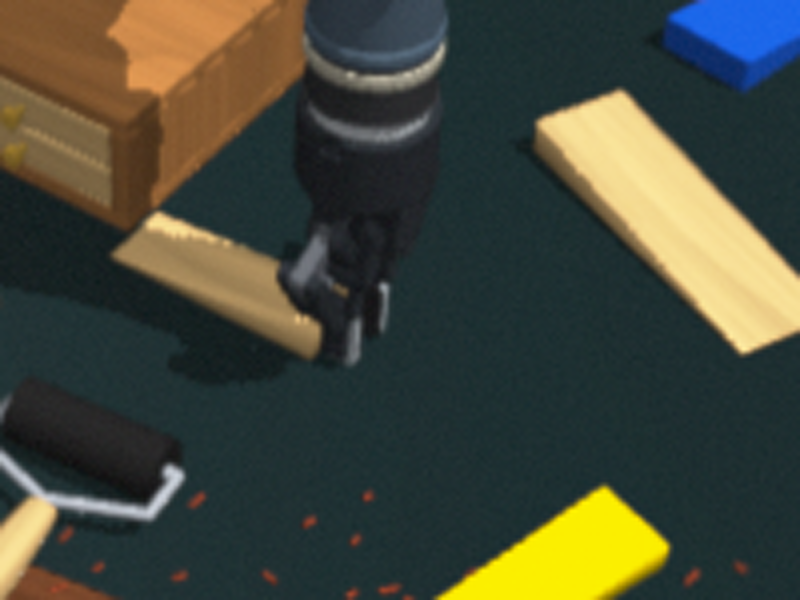

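View pics/top11c.png

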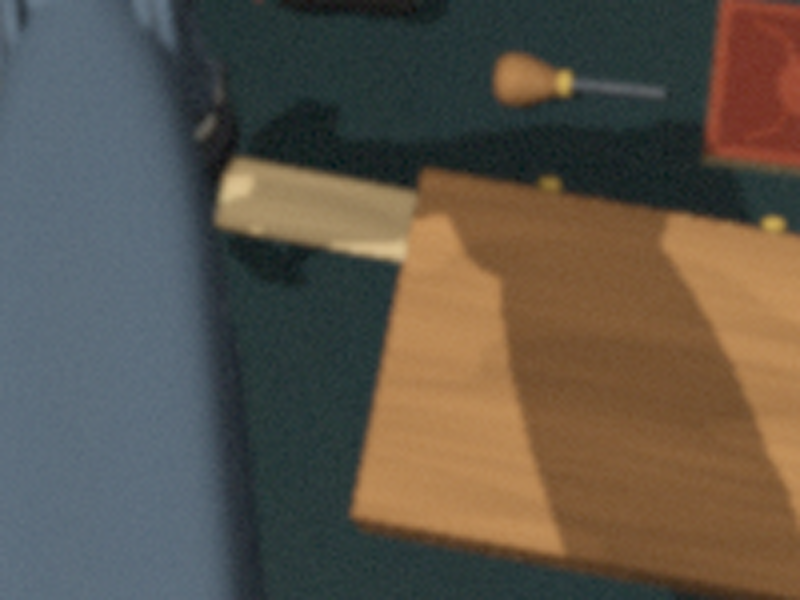

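```bash
python3 - <<'E'
from fit import *
s=optics.read_camera("scene");t=optics.read_camera("top")
def go(p,px,ids,ch):
    L=[WG[i] for i in ids]; x,r,T=fit([(p,np.array(px),L)],[.6,.08,-1.75]); c,sn=np.cos(ch[2]),np.sin(ch[2]); foot=np.array([ch[0]+c*.09-sn*.13,ch[1]+sn*.09+c*.13])
    d=foot-x[:2]; ux=np.array([np.cos(x[2]),np.sin(x[2])]); print(x.round(4),np.degrees(x[2]).round(1),np.abs(r).max().round(1),"along",(d@ux).round(4),"lat",(ux[0]*d[1]-ux[1]*d[0]).round(4))
go(s,np.array([[318,341],[111,257],[157,213]])/4+[240,200]-.375,[0,2,3],(.4733,-.1173,-.189))
# top: side lines -> midline
P=lambda u,v,z:onplane(t,u/4+150-.375,v/4+130-.375,z)[:2]
a=(P(235,157,.017)+P(217,226,.017))/2; b=(P(418,190,.005)+P(405,261,.005))/2
u=(b-a)/np.linalg.norm(b-a); f=np.array([.5809,-.0107]); d=f-a
print("heel",a.round(4),"head",np.degrees(np.arctan2(u[1],u[0])).round(1),"heel->foot",(d@u).round(4),"lat",(u[0]*d[1]-u[1]*d[0]).round(4))
E
```

```text
[ 0.6037  0.0729 -1.7317] -99.2 0.5 along 0.0812 lat -0.0046
heel [0.6128 0.1378] head -99.5 heel->foot 0.1517 lat -0.0069
```

```bash
python3 -m inch '[{"x":0.004,"y":0,"z":-0.001,"twist":0},{"x":0.008,"y":0,"z":-0.0015,"twist":0},{"x":0.012,"y":0,"z":-0.002,"twist":0},{"x":0.016,"y":0,"z":-0.003,"twist":0},{"x":0.020,"y":0,"z":-0.004,"twist":0},{"x":0.024,"y":0,"z":-0.0045,"twist":0},{"x":0.026,"y":0,"z":-0.0045,"twist":0},{"x":0.026,"y":0,"z":-0.0045,"twist":0}]'
python3 -m inch '[{"x":0.002,"y":0,"z":0,"twist":0},{"x":0.004,"y":0,"z":0,"twist":0},{"x":0.004,"y":0,"z":0,"twist":0}]'
python3 -m inch '[{"x":0.002,"y":0,"z":0,"twist":0},{"x":0.004,"y":0,"z":0,"twist":0},{"x":0.004,"y":0,"z":0,"twist":0}]'
```

```text
t: 16.85
tcp_pos: [0.6068, 0.1289, -0.023]
ee_rot: [-0.452, 0.452, -0.543, 0.544]
wrist_force: [-0.2, 0.1, 0.4]
opening: 0.02
t: 17.15
tcp_pos: [0.6061, 0.1252, -0.023]
ee_rot: [-0.452, 0.453, -0.543, 0.543]
wrist_force: [0.2, -0.2, -1.0]
opening: 0.02
t: 17.45
tcp_pos: [0.6054, 0.1212, -0.023]
ee_rot: [-0.452, 0.453, -0.543, 0.543]
wrist_force: [-1.0, -0.3, 0.5]
opening: 0.0202
```

```bash
for i in 1; do :; done; python3 -m inch '[{"x":0.002,"y":0,"z":0,"twist":0},{"x":0.003,"y":0,"z":0,"twist":0},{"x":0.003,"y":0,"z":0,"twist":0}]'|grep -E "tcp_pos|force"
python3 -m inch '[{"x":0.002,"y":0,"z":0,"twist":0},{"x":0.003,"y":0,"z":0,"twist":0},{"x":0.003,"y":0,"z":0,"twist":0}]'|grep -E "tcp_pos|force"
python3 -m inch '[{"x":0.002,"y":0,"z":0,"twist":0},{"x":0.003,"y":0,"z":0,"twist":0},{"x":0.003,"y":0,"z":0,"twist":0}]'|grep -E "tcp_pos|force"
python3 - <<'E'
from go import *
for n in("scene","top"):
    p=optics.read_camera(n)
    c=cv2.resize(p["color"][180:330,200:400] if n=="scene" else p["color"][130:280,150:350],(800,600),interpolation=cv2.INTER_CUBIC)
    cv2.imwrite(f"pics/{n}12c.png",c)
E
```

```text
tcp_pos: [0.6049, 0.1183, -0.023]
wrist_force: [-0.5, -0.1, 0.7]
tcp_pos: [0.6043, 0.1154, -0.023]
wrist_force: [-0.1, 0.7, -0.0]
tcp_pos: [0.6038, 0.1124, -0.023]
wrist_force: [-0.6, -0.5, 1.0]
```

View pics/scene12c.png

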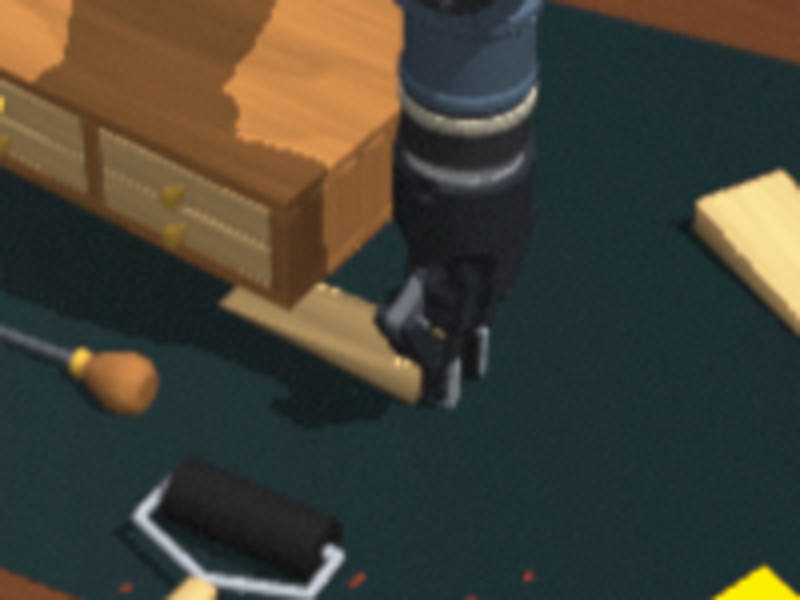

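View pics/top12c.png

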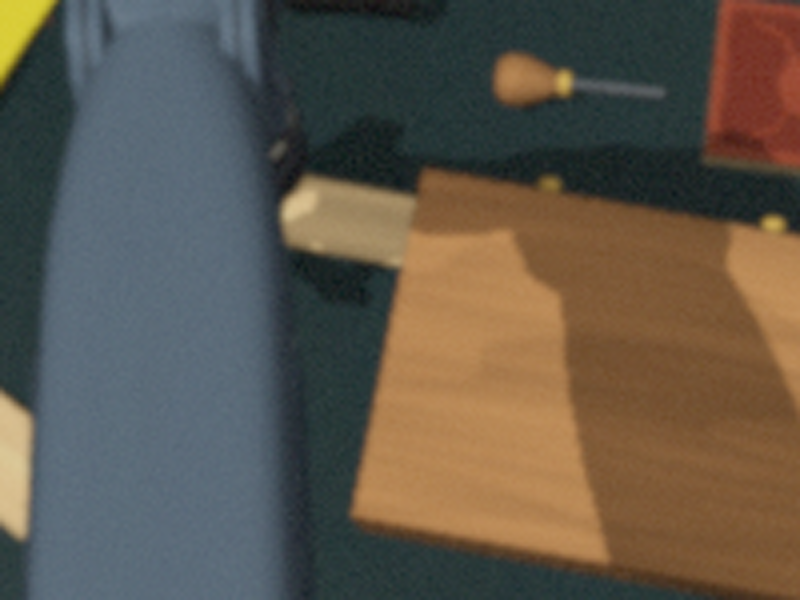

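```bash
cat > tl.py <<'E'
from fit import *
def tl(t,h1,h2,e1,e2,ze=.008):
    P=lambda u,v,z:onplane(t,u/4+150-.375,v/4+130-.375,z)[:2]
    # heel corners maybe hidden: use side lines; h1,e1 on +y side, h2,e2 on -y side
    a1,b1=P(*h1,.016),P(*e1,ze); a2,b2=P(*h2,.016),P(*e2,ze)
    u=(b1-a1)/np.linalg.norm(b1-a1)+(b2-a2)/np.linalg.norm(b2-a2); u/=np.linalg.norm(u); f=np.array([.5809,-.0107])
    n=np.array([-u[1],u[0]]); l1=(f-(a1+b1)/2)@n; l2=(f-(a2+b2)/2)@n
    print("head",np.degrees(np.arctan2(u[1],u[0])).round(1),"lat",round((l1+l2)/2,4),"width",round(l2-l1,4))
E
python3 - <<'E'
from tl import *
tl(optics.read_camera("top"),(318,177),(285,243),(415,196),(402,266))
E
```

```text
head -100.1 lat -0.0019 width 0.048
```

Well centred (about 2 mm off) and straight. I'll keep pushing in small steps and watch the force.

```bash
python3 -m inch '[{"x":0.002,"y":0,"z":0,"twist":0},{"x":0.003,"y":0,"z":0,"twist":0},{"x":0.003,"y":0,"z":0,"twist":0}]'|grep -E "tcp_pos|force"
python3 -m inch '[{"x":0.001,"y":0,"z":0,"twist":0},{"x":0.002,"y":0,"z":0,"twist":0},{"x":0.002,"y":0,"z":0,"twist":0}]'|grep -E "tcp_pos|force"
python3 -m inch '[{"x":0.001,"y":0,"z":0,"twist":0},{"x":0.002,"y":0,"z":0,"twist":0},{"x":0.002,"y":0,"z":0,"twist":0}]'|grep -E "tcp_pos|force"
```

```text
tcp_pos: [0.6032, 0.1095, -0.023]
wrist_force: [-0.0, 0.3, -0.3]
tcp_pos: [0.6029, 0.1076, -0.023]
wrist_force: [-0.0, -0.2, 0.7]
tcp_pos: [0.6025, 0.1056, -0.023]
wrist_force: [0.8, -0.2, -0.6]
```

```bash
python3 -m inch '[{"x":0.001,"y":0,"z":0,"twist":0},{"x":0.002,"y":0,"z":0,"twist":0},{"x":0.002,"y":0,"z":0,"twist":0}]'|grep -E "tcp_pos|force"
```

```text
tcp_pos: [0.6021, 0.1036, -0.023]
wrist_force: [0.9, -0.2, -0.2]
```

```bash
python3 -m inch '[{"x":0.001,"y":0,"z":0,"twist":0},{"x":0.002,"y":0,"z":0,"twist":0},{"x":0.002,"y":0,"z":0,"twist":0}]'|grep -E "tcp_pos|force"
```

```text
tcp_pos: [0.6018, 0.1016, -0.023]
wrist_force: [0.6, 0.2, 0.6]
```

```bash
python3 -m inch '[{"x":0.001,"y":0,"z":0,"twist":0},{"x":0.002,"y":0,"z":0,"twist":0},{"x":0.002,"y":0,"z":0,"twist":0}]'|grep -E "tcp_pos|force"
```

```text
tcp_pos: [0.6014, 0.0997, -0.023]
wrist_force: [-0.2, -0.2, 0.0]
```

```bash
python3 -m inch '[{"x":0.001,"y":0,"z":0,"twist":0},{"x":0.002,"y":0,"z":0,"twist":0},{"x":0.002,"y":0,"z":0,"twist":0}]'|grep -E "tcp_pos|force"
```

```text
tcp_pos: [0.6011, 0.0977, -0.023]
wrist_force: [0.2, 0.3, -0.2]
```

```bash
python3 -m inch '[{"x":0.001,"y":0,"z":0,"twist":0},{"x":0.002,"y":0,"z":0,"twist":0},{"x":0.002,"y":0,"z":0,"twist":0}]'|grep -E "tcp_pos|force"
```

```text
tcp_pos: [0.6007, 0.0957, -0.023]
wrist_force: [-0.2, 0.5, 0.8]
```

```bash
python3 -m inch '[{"x":0.001,"y":0,"z":0,"twist":0},{"x":0.002,"y":0,"z":0,"twist":0},{"x":0.002,"y":0,"z":0,"twist":0}]'|grep -E "tcp_pos|force"
```

```text
tcp_pos: [0.6004, 0.0938, -0.023]
wrist_force: [0.3, 1.0, -0.8]
```

```bash
python3 -m inch '[{"x":0.001,"y":0,"z":0,"twist":0},{"x":0.002,"y":0,"z":0,"twist":0},{"x":0.002,"y":0,"z":0,"twist":0}]'|grep -E "tcp_pos|force"; python3 - <<'E'
from go import *
for n in("scene","top"):
    p=optics.read_camera(n)
    c=cv2.resize(p["color"][180:330,200:400] if n=="scene" else p["color"][130:280,150:350],(800,600),interpolation=cv2.INTER_CUBIC)
    cv2.imwrite(f"pics/{n}13c.png",c)
E
```

```text
tcp_pos: [0.6, 0.0918, -0.023]
wrist_force: [-0.3, -0.2, 0.1]
```

View pics/scene13c.png

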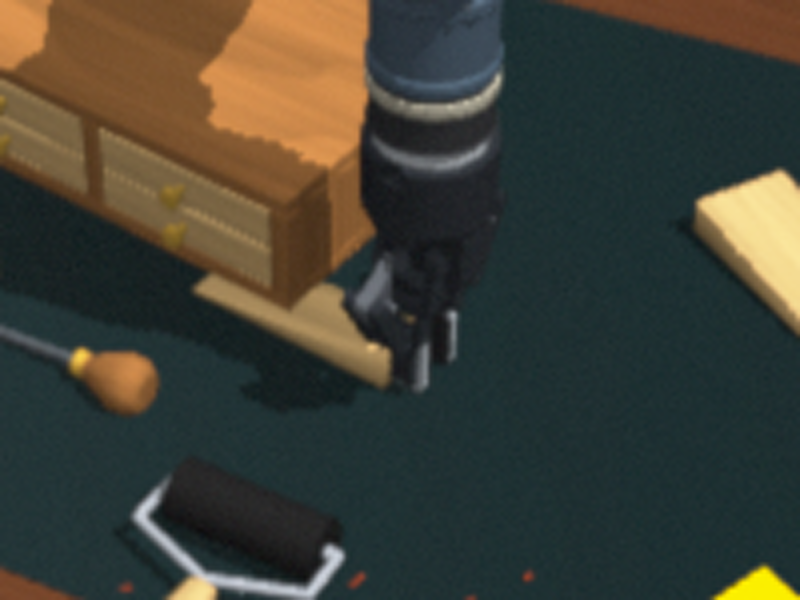

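View pics/top13c.png

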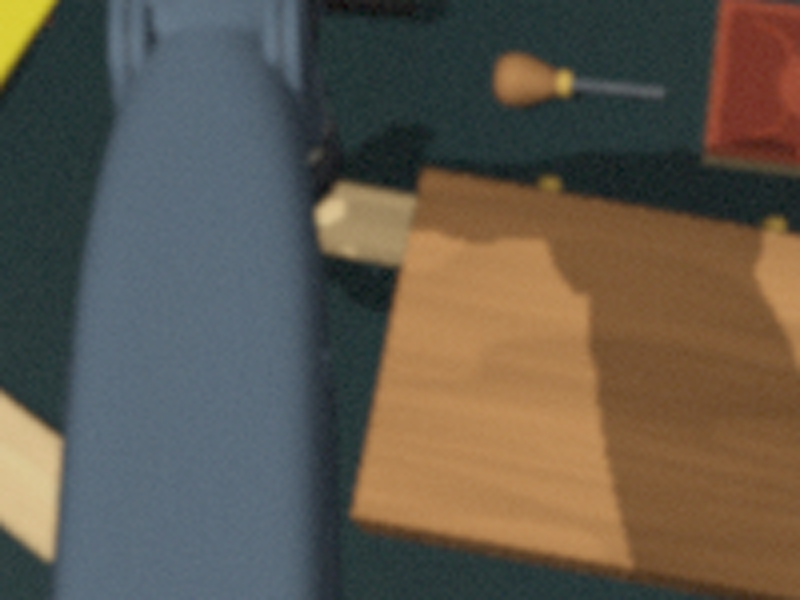

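```bash
python3 -m inch '[{"x":0.001,"y":0,"z":0,"twist":0},{"x":0.002,"y":0,"z":0,"twist":0},{"x":0.002,"y":0,"z":0,"twist":0}]'|grep -E "tcp_pos|force"
```

```text
tcp_pos: [0.5997, 0.0901, -0.023]
wrist_force: [0.1, 0.5, 0.3]
```

```bash
python3 -m inch '[{"x":0.001,"y":0,"z":0,"twist":0},{"x":0.002,"y":0,"z":0,"twist":0},{"x":0.002,"y":0,"z":0,"twist":0}]'|grep -E "tcp_pos|force"
```

```text
tcp_pos: [0.5993, 0.0884, -0.023]
wrist_force: [1.0, 2.6, 0.3]
```

```bash
python3 -m inch '[{"x":0.001,"y":0,"z":0,"twist":0},{"x":0.002,"y":0,"z":0,"twist":0},{"x":0.002,"y":0,"z":0,"twist":0}]'|grep -E "tcp_pos|force"
```

```text
tcp_pos: [0.599, 0.0866, -0.023]
wrist_force: [0.5, 4.6, -0.5]
```

The foot has begun to bear: force rises from 0.5 to 4.6 N over 4 mm. I'll go a little further, staying below 8 N.

```bash
python3 -m inch '[{"x":0.001,"y":0,"z":0,"twist":0},{"x":0.001,"y":0,"z":0,"twist":0},{"x":0.001,"y":0,"z":0,"twist":0}]'|grep -E "tcp_pos|force"; python3 -c "
from plant import bot
s=bot.sense();print(s['t'],s['wrist_force'],s['wrist_torque'])"
```

```text
tcp_pos: [0.5988, 0.0855, -0.023]
wrist_force: [1.0, 4.4, -1.1]
22.8 [ 1.02679144  4.3881978  -1.08791345] [ 1.08760842 -0.18134572  0.02884103]
```

```bash
python3 -m inch '[{"x":0.001,"y":0,"z":0,"twist":0},{"x":0.001,"y":0,"z":0,"twist":0},{"x":0.001,"y":0,"z":0,"twist":0}]'|grep -E "tcp_pos|force"
```

```text
tcp_pos: [0.5986, 0.0846, -0.023]
wrist_force: [1.0, 5.0, -1.0]
```

```bash
python3 - <<'E'
from go import *
for n in("scene","top"):
    p=optics.read_camera(n)
    c=cv2.resize(p["color"][130:280,200:400] if n=="scene" else p["color"][130:280,150:350],(800,600),interpolation=cv2.INTER_CUBIC)
    cv2.imwrite(f"pics/{n}14.png",p["color"])
    cv2.imwrite(f"pics/{n}14c.png",c)
E
```

```text
(no output)
```

View pics/top14c.png

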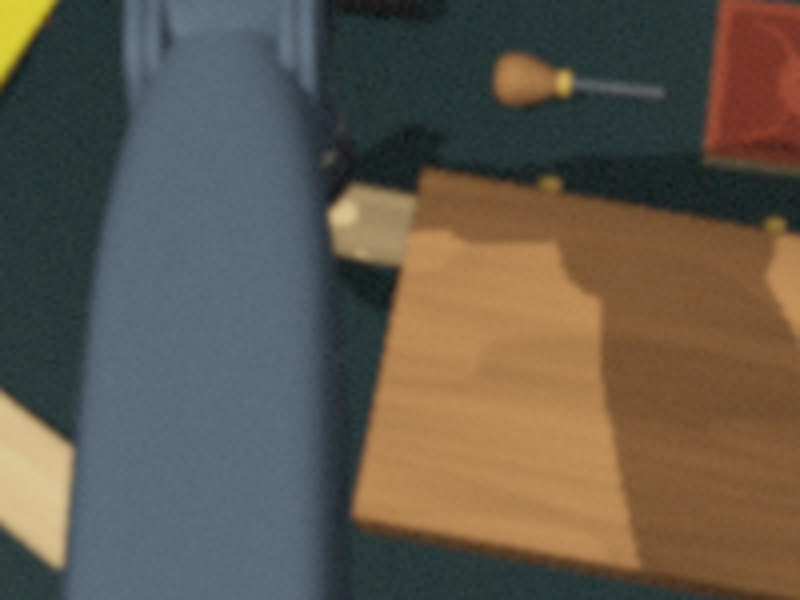

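The chest's outline hasn't moved (corners (418,170) and (352,517) in the crop, same as before). The wedge heel shows at ~(335,225). Push force has levelled at 4.5–5 N while sliding, so the foot bears. I'll withdraw, then go up over the corner.

```bash
python3 -m inch '[{"x":-0.005,"y":0,"z":0,"twist":0},{"x":-0.025,"y":0,"z":0,"twist":0},{"x":-0.03,"y":0,"z":0,"twist":0},{"x":-0.03,"y":-0.05,"z":0,"twist":0},{"x":-0.03,"y":-0.1,"z":0,"twist":0},{"x":-0.03,"y":-0.15,"z":0,"twist":0},{"x":-0.03,"y":-0.17,"z":0,"twist":0},{"x":-0.03,"y":-0.17,"z":0,"twist":0},{"x":-0.03,"y":-0.17,"z":0,"twist":0}]' 0
python3 - <<'E'
from go import *
go([.5825,-.009,.12],-100.5)
for n in("scene","top"):
    p=optics.read_camera(n)
    c=cv2.resize(p["color"][130:280,200:400] if n=="scene" else p["color"][130:280,150:350],(800,600),interpolation=cv2.INTER_CUBIC)
    cv2.imwrite(f"pics/{n}15c.png",c)
E
```

```text
t: 24.1
tcp_pos: [0.6042, 0.1128, 0.1471]
ee_rot: [-0.452, 0.453, -0.543, 0.544]
wrist_force: [0.2, -0.2, -0.5]
opening: -0.0001
t 24.1 tcp [0.6042 0.1128 0.1471] F [ 0.17 -0.21 -0.48] q6 1.83 op -0.0001
shift x=0.1237 y=0.0273 z=0.0008  xhead now=-100.5 twist=0.001 rad
```

View pics/scene15c.png

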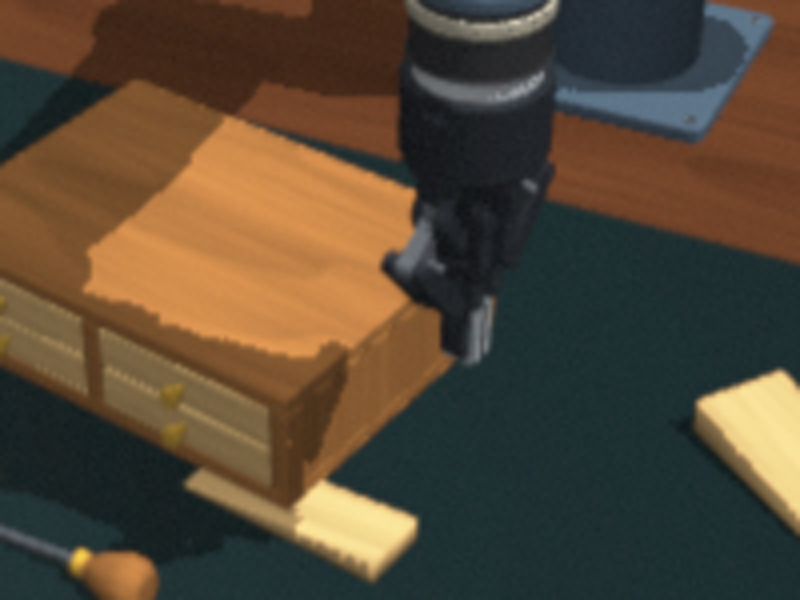

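View pics/top15c.png

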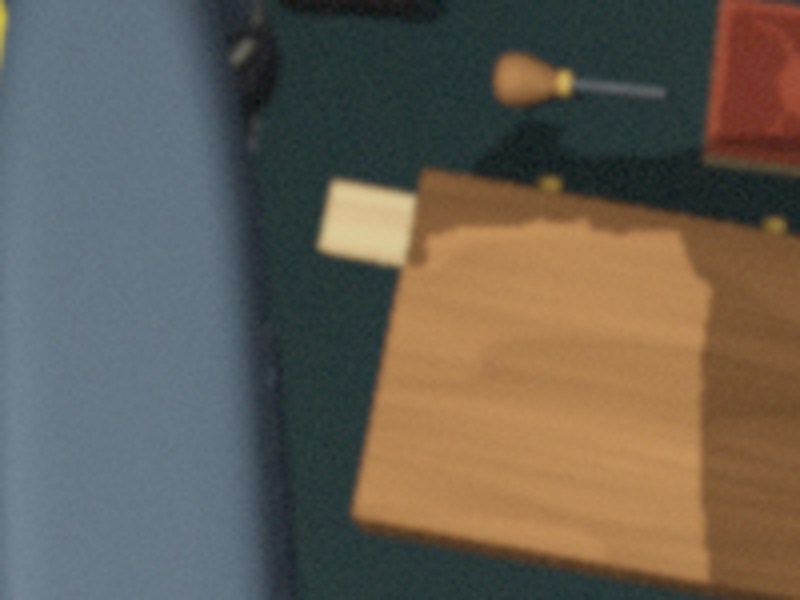

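```bash
python3 -m inch '[{"x":0.04,"y":0,"z":0,"twist":0},{"x":0.08,"y":0,"z":0,"twist":0},{"x":0.124,"y":0,"z":0,"twist":0},{"x":0.124,"y":0.02,"z":0,"twist":0},{"x":0.124,"y":0.04,"z":0,"twist":0},{"x":0.124,"y":0.05,"z":0,"twist":0},{"x":0.124,"y":0.055,"z":0,"twist":0},{"x":0.124,"y":0.055,"z":0,"twist":0},{"x":0.124,"y":0.055,"z":0,"twist":0}]' 0
python3 - <<'E'
from go import *
go([.5825,-.009,.08],-100.5)
for n in("scene",):
    p=optics.read_camera(n)
    cv2.imwrite(f"pics/{n}16c.png",cv2.resize(p["color"][130:280,180:380],(800,600),interpolation=cv2.INTER_CUBIC))
from tl import *
t=optics.read_camera("top"); tl(t,(332,180),(318,248),(416,196),(403,267),.01)
P=lambda u,v,z:onplane(t,u/4+150-.375,v/4+130-.375,z)[:2]
print("heel",P(325,214,.017))
E
```

```text
t: 25.1
tcp_pos: [0.5818, -0.008, 0.0924]
ee_rot: [-0.453, 0.453, -0.543, 0.543]
wrist_force: [0.7, 0.2, 0.3]
opening: 0.0001
t 25.1 tcp [ 0.5818 -0.008   0.0924] F [0.73 0.18 0.34] q6 1.62 op 0.0001
shift x=0.0008 y=0.0124 z=0.0008  xhead now=-100.4 twist=0.002 rad
head -100.8 lat -0.0008 width 0.0479
heel [0.59717239 0.072246  ]
```

View pics/scene16c.png

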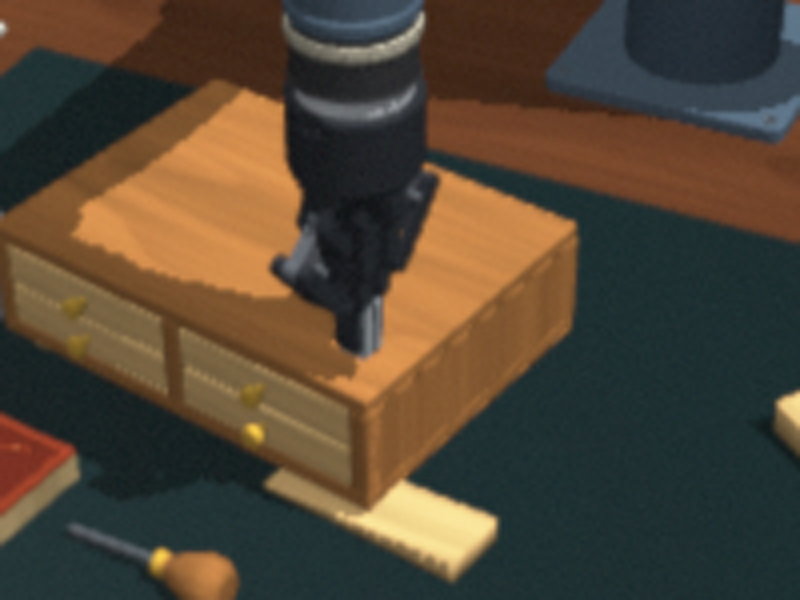

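```bash
python3 -m inch '[{"x":0,"y":0.005,"z":0,"twist":0},{"x":0,"y":0.01,"z":0,"twist":0},{"x":0,"y":0.01,"z":0,"twist":0}]'|grep -E "tcp_pos|force"
python3 -m inch '[{"x":0,"y":0.001,"z":0,"twist":0},{"x":0,"y":0.002,"z":0,"twist":0},{"x":0,"y":0.002,"z":0,"twist":0}]'|grep -E "tcp_pos|force"
```

```text
tcp_pos: [0.5809, -0.0082, 0.081]
wrist_force: [-0.4, -0.2, 0.9]
tcp_pos: [0.5815, -0.0084, 0.0799]
wrist_force: [-0.5, 0.2, -0.3]
```

```bash
python3 -m inch '[{"x":0,"y":0.001,"z":0,"twist":0},{"x":0,"y":0.002,"z":0,"twist":0},{"x":0,"y":0.002,"z":0,"twist":0}]'|grep -E "tcp_pos|force"
```

```text
tcp_pos: [0.5814, -0.0083, 0.0778]
wrist_force: [-0.2, 0.0, -0.7]
```

```bash
python3 -m inch '[{"x":0,"y":0.001,"z":0,"twist":0},{"x":0,"y":0.002,"z":0,"twist":0},{"x":0,"y":0.002,"z":0,"twist":0}]'|grep -E "tcp_pos|force"
```

```text
tcp_pos: [0.5817, -0.0083, 0.0762]
wrist_force: [0.3, 0.9, 1.3]
```

```bash
python3 -m inch '[{"x":0,"y":0.001,"z":0,"twist":0},{"x":0,"y":0.002,"z":0,"twist":0},{"x":0,"y":0.002,"z":0,"twist":0}]'|grep -E "tcp_pos|force"
```

```text
tcp_pos: [0.5818, -0.0083, 0.0761]
wrist_force: [-3.0, 0.9, 7.3]
```

```bash
python3 -m inch '[{"x":0,"y":0.001,"z":0,"twist":0},{"x":0,"y":0.002,"z":0,"twist":0},{"x":0,"y":0.002,"z":0,"twist":0}]'|grep -E "tcp_pos|force"
```

```text
tcp_pos: [0.582, -0.0083, 0.0759]
wrist_force: [-4.8, -0.0, 13.4]
```

Contact is at z≈0.0762, and 13 N sinks it by only 0.3 mm (unwedged it would rock 5–9 mm). I'll hold this, then release.

```bash
python3 -m inch '[{"x":0,"y":0,"z":0,"twist":0},{"x":0,"y":0,"z":0,"twist":0},{"x":0,"y":0,"z":0,"twist":0},{"x":0,"y":0,"z":0,"twist":0},{"x":0,"y":0,"z":0,"twist":0},{"x":0,"y":0,"z":0,"twist":0},{"x":0,"y":0,"z":0,"twist":0},{"x":0,"y":0,"z":0,"twist":0}]'|grep -E "t:|tcp_pos|force"
python3 -m inch '[{"x":0,"y":-0.004,"z":0,"twist":0},{"x":0,"y":-0.02,"z":0,"twist":0},{"x":0,"y":-0.06,"z":0,"twist":0},{"x":0,"y":-0.1,"z":0,"twist":0},{"x":-0.05,"y":-0.12,"z":0,"twist":0},{"x":-0.1,"y":-0.12,"z":0,"twist":0},{"x":-0.15,"y":-0.12,"z":0,"twist":0},{"x":-0.2,"y":-0.12,"z":0,"twist":0},{"x":-0.2,"y":-0.12,"z":0,"twist":0},{"x":-0.2,"y":-0.12,"z":0,"twist":0}]'
python3 - <<'E'
from go import *
for n in("scene","top"):
    p=optics.read_camera(n)
    cv2.imwrite(f"pics/{n}17.png",p["color"])
    c=cv2.resize(p["color"][130:280,175:375] if n=="scene" else p["color"][130:280,150:350],(800,600),interpolation=cv2.INTER_CUBIC)
    cv2.imwrite(f"pics/{n}17c.png",c)
    a=cv2.imread(f"pics/{n}0.png"); d=cv2.absdiff(a,p["color"]).max(2)
    cv2.imwrite(f"pics/{n}17d.png",d*3)
E
```

```text
t: 27.8
tcp_pos: [0.582, -0.0083, 0.0759]
ee_rot: [-0.453, 0.452, -0.543, 0.544]
wrist_force: [-5.1, -0.7, 13.2]
t: 28.8
tcp_pos: [0.6174, 0.1899, 0.1908]
ee_rot: [0.453, -0.454, 0.543, -0.543]
wrist_force: [0.1, -0.2, 0.1]
opening: 0.0004
```

View pics/scene17.png

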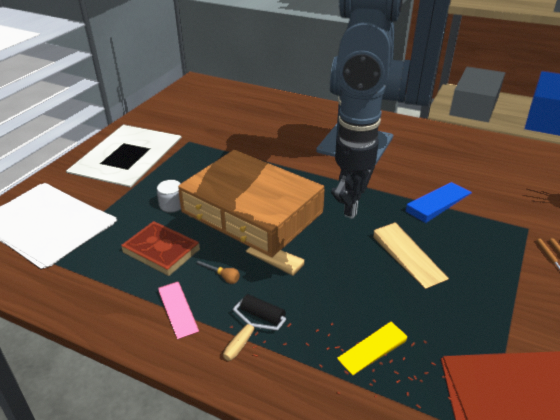

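View pics/top17c.png

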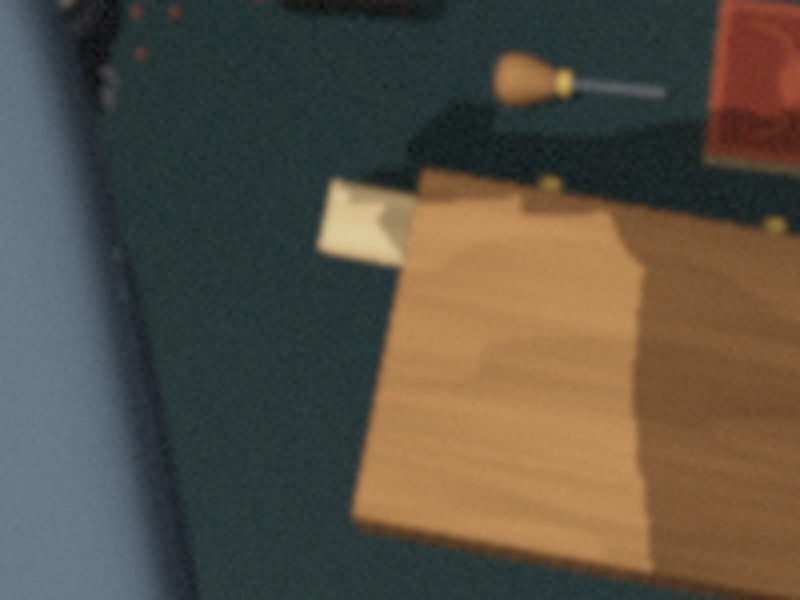

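View pics/scene17c.png

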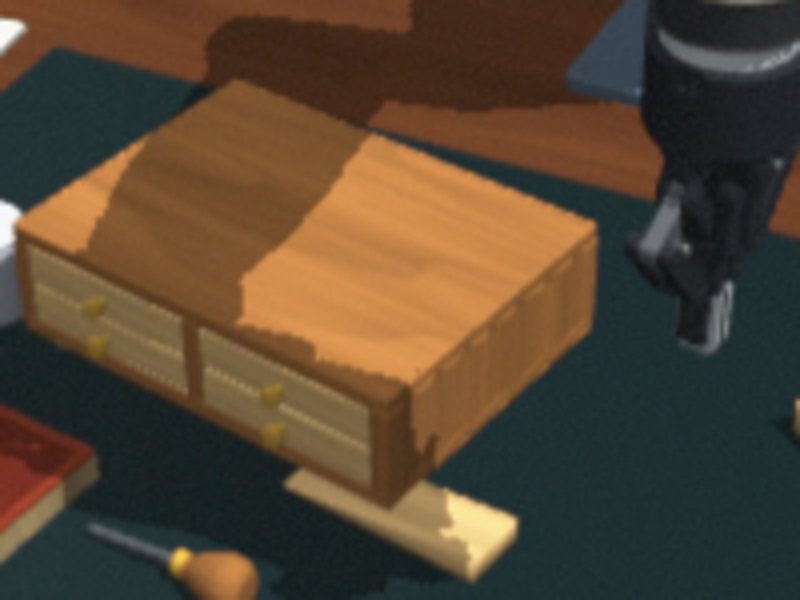

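View pics/top17d.png

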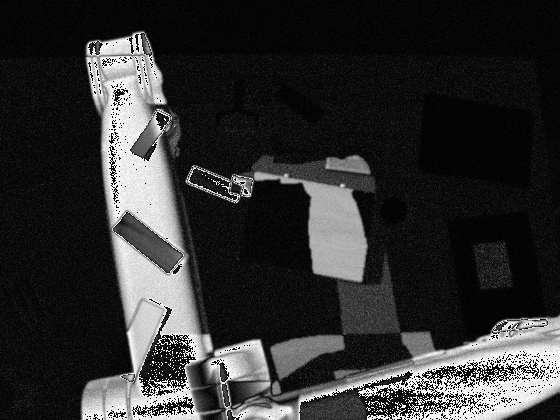

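The pictures show the chest and bystanders unmoved: the difference picture has no edge lines around them, only arm and shadow. The wedge heel is still at (325,214) in the crop and the arm is clear. Handing in.

```bash
python3 -c "
from plant import workorder
print(workorder.close_job())"
```

```text
the job is handed in; nothing more can be done
None
```

The smaller wooden wedge is in under the short foot, the chest stood firm when pressed, and the job is handed in. It took about 29 s of the 58 s allowed.

- **Lining up:** I turned the wedge and shifted it sideways with fingertip pushes until it pointed at the foot. At the end it was within about 1 mm of the foot's line.
- **Pushing in:** I pushed the heel with the fingers 20 mm apart, thin end first. The foot began to bear with the thin end about 52 mm past its axis. I went on about 4 mm more, where the force levelled off at 4.5–5 N.
- **Firmness test:** I pressed above the foot with about 13 N and held it for over 0.8 s. The top gave only about 0.3 mm, against 5–9 mm of rock when unwedged.
- **Final check:** pictures taken after releasing show the chest and the other things on the bench where they were, the wedge still in place, and the arm clear.

**Height disagreement:** the reported fingertip height did not match what I saw and touched. The shut fingertips ended about 26 mm above the reported point, so two early sideways pushes passed over the wedge without moving it. I set heights by sight and touch after that.

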